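Clip the seal driver back on the tool rack

TASK

Put the blue valve-seal driver away on the sloped tool rack: snap it sideways into both spring clips over the blue painted shadow, handle end up the slope, and slide it down until its shoulder rests on the lower clip, then let go. Do not lean hard on the rack or its clips, and leave the other tools and parts where they are.

Things in the scene. Friction and masses are not known exactly. Their poses are not given: they have to be found in the camera images.
- driver: Valve-seal driver, a round hand tool 200 mm long, 0.2 to 0.4 kg, lying level on the bench, axis 14 mm up. Origin on its axis at the shoulder, the step between handle and neck; x along the axis towards the handle. Blue handle, 28 mm diameter, x = 0 to 100 mm, steel cap to 110; neck, 16 mm diameter, 0 to -60; cup, 28 mm diameter, -60 to -90. Balances near x = 28 mm. Oily, slips under hard shoves; may lie rolled
- home: Blue painted shadow under the one empty clip pair (any of the four places). Origin not on the paint but on the clips' axis, 20 mm off the board's face: where the driver's origin, its shoulder centre, belongs. x points up the slope along the clips' axis, 12 degrees above level, as the driver's x must; y across; z square off the board, the way the clips open. Past x = 78 mm the handle end overhangs bare board
- clip_low (a point): Middle of the lower clip, on the clips' axis 6 mm down the slope from home's origin; axes as home. Grips the neck; 12 mm wide along the axis, so the shoulder rests on its upper edge at home's origin. Spring steel C: two sprung jaws over a solid saddle, mouth about 5 mm narrower than the neck, flared lips to 14 mm above the axis. Handle or cup cannot enter it: snap in 8 to 20 mm up the slope, then slide down
- clip_up (a point): Middle of the upper clip, 72 mm up the slope from home's origin; axes as home. Grips the handle; 12 mm wide, mouth about 6 mm narrower than the handle, lips to 18 mm above the axis. Laid on the lips a tool lies some 13 mm high, and may creep downhill. Each clip takes 10 to 20 N right over it to snap through; then the tool bottoms hard on the saddles, axis on the clips' axis. 5 to 15 N then slides it along
- rack: Sloped steel tool rack, fixed, 310 mm wide (y), 235 mm deep, its face rising 12 degrees from the front edge (-x side, 24 mm high) to 75 mm. Origin under the middle, x to the back, z up. Four clip pairs 70 mm apart, three filled; tools as thick as the driver. From 14 to 54 mm above home's origin along x a white nylon bar with a 32 mm wide groove per tool fills the gaps, 3 mm higher than the clips' axis: no room for fingertips
- guide_driver: Red-handled driver with a thin pilot, in another clip pair of the rack; leave it. Origin and x as for the driver, handle 28 mm diameter
- lapper: Wooden-handled valve lapper with a rubber foot, in another clip pair; leave it. Origin and x as for the driver, handle 28 mm diameter
- brass_driver: Yellow-handled driver with a brass socket, in another clip pair; leave it. Origin and x as for the driver, handle 28 mm diameter
- spring_a: Valve spring standing on the bench, 38 mm diameter, 50 mm high, origin under its middle; leave it
- spring_b: Second valve spring, the same; leave it
- hammer: Orange-handled hammer lying on the bench, 280 mm long, origin below its middle; leave it
- driver_butt (a point): Centre of the driver's striking cap, the handle end, 110 mm along x from the driver's origin
There are look-alikes about, which are no part of the job. There is more than one size of the driver; the job needs the largest.

How it is judged:
By the outcome, as a careful person would: the job done as asked, in the order asked, and still so for the second after the job is handed in, with the robot touching nothing.
It also fails if it takes over 61 s, if anything falls off the work surface, if the arm or the gripper's body presses on something with over 40 N, if the wrist force passes 120 N, or if a joint passes its speed limit or range.

ROBOT

A 6-joint arm with a two-finger parallel gripper is mounted at the origin on the work surface. World frame = base frame: x ahead of the robot, y to its left, z up, the work surface at z = 0. Lengths are in m, angles in rad, forces in N, time in s.
With the tool pointing down it reaches from about 0.375 to 0.975 m from the base axis. Payload 3.8 kg.
Tool frame: the origin (TCP) lies midway between the tips of the shut fingers; the grasp point (between the pads) lies 19 mm behind it; x points along the fingers, y is the direction in which the jaws open and shut, and the axes are right-handed (so a half turn about x gives the same grasp; the last joint's range is limited). The gripper opens to 85 mm and grips with 20 to 120 N. Pads are 22 mm wide; open, the fingers measure 114 mm over their backs; the gripper's body (76 mm by 85 mm) begins 54 mm behind the grasp point. The pads swing forward as they close: fully open they stand 13 mm farther back than shut.
Start: joints at [-1.372, 0.264, 1.604, -0, 1.274, -0.037], TCP at [0.158, -0.656, 0.199] pointing down, gripper open.
Joint ranges: [-2.63, 2.63], [-0.94, 2.18], [0.31, 2.57], [-1.31, 4.45], [0, 2.66], [-2.55, 2.55]. Speed limits (rad/s): [2.57, 2.57, 3.14, 3.14, 3.14, 3.14].

INTERFACE

Orientations are given as a rotation vector (axis times angle).
In Python, from workcell import read_state, read_camera, get_calibration, finish_job gives the robot as it stands. The module is installed in compiled form; this text tells all that it offers.
- The arm moves only by the shell command python3 -m creep 'ROWS' [FORCE]. ROWS is JSON, a list of rows, each a list of 3 entries, a list of its own where there are three numbers: the closure in counts, from 0 (fully open) to 255 (shut), then the shift along the world's x, y, z in mm, then the turn about the world's z in rad. In form: [[hand, [tx, ty, tz], spin], ...]. A call has exactly 8 rows; each row shifts and turns the commanded pose from where the row before left it; what a row does not reach is not made up. A row lasts 1/12 s, in which the tool goes at most 41.7 mm and 7.16 degrees, less where a joint would pass 70% of its speed; a pose out of reach is approached as far as the arm can. A call is refused whole if a number of a shift passes 41.7 or a number of a turn 0.125, either way. A call with a gripper value outside its range is refused whole. The fingers move at their own pace and stop on an object; FORCE is the grip in N (left out, the last holds). Time passes only in rows, so rows that do not move let the fingers close, or fill a call up. It gives the time, the measured TCP pose, the force and the opening at its end, in the units of the state.
- read_state(): the state, without advancing time (a new reading comes with each control period).
- read_camera(name): name is "scene" or "top" or "wrist"; returns (picture, depth): 420x560x3 uint8, blue, green, red; 420x560 float32, m along the optical axis (not along the pixel's ray), 0 where there is no reading.
- get_calibration(name): a dict with "K" (3x3 intrinsics, pixels), "eye" and "orientation" of the camera in the world. Camera axes: x right, y down, z forward; pixel columns grow to the right and rows downward; lengths in m; the calibration is good to about 2 mm. The wrist camera is an equidistant fisheye: a pixel r from the principal point sees the ray r / f radians off the axis. A picture is of the moment at which its call begins: read the wrist's pose just before it. get_calibration takes no time and is no camera call; for the wrist camera it gives the pose at the moment of the call.
- finish_job(): hands the job in, once; it reports no verdict.
The state is a dict: "time": time; "q": joint angles; "joint_vel": joint speeds; "joint_torque": joint torques, N m; "tool_pos": TCP position; "tcp_rot": TCP orientation; "wrist_force": force on the tool from outside, world axes, zero at the start; "torque": the same for the moment, N m; "width": opening from 0.0 (shut) to 1.0 (fully open).
Only numpy, scipy, OpenCV 4.12 (cv2) and the standard library are available. Lean on these libraries where they do the work, as an engineer would, in place of code of your own. Each camera call takes 0.05 s, during which the arm holds its last target.

## Working session

There is one attempt and no reset: what is moved stays moved. The work goes in short steps, Python scripts to look and compute and a shell command to move; the robot and the scene stay as the last step left them, time stands still between calls to the robot, and variables do not carry over. Pictures are saved under pics/ and viewed, and the job is handed in when it is done.

```bash
mkdir -p pics; ls; cat > h.py <<'E'
import numpy as np, cv2
from workcell import read_state, read_camera, get_calibration, finish_job
from scipy.spatial.transform import Rotation as R
def cam(name):
    c=get_calibration(name); p,d=read_camera(name)
    np.savez(''+name+'.npz',p=p,d=d,K=c['K'],eye=c['eye'],o=np.array(c['orientation']))
    return p,d
def load(name):
    return np.load(''+name+'.npz')
def rot(o):
    o=np.array(o); return o if o.shape==(3,3) else R.from_rotvec(o).as_matrix()
def px2w(n,u,v,d=None,z=None):
    K=n['K'];r=np.array([(u-K[0,2])/K[0,0],(v-K[1,2])/K[1,1],1.]); M=rot(n['o'])
    if z is not None:
        w=M@r; return n['eye']+w*(z-n['eye'][2])/w[2]
    if d is None:
        w=n['d'][int(v)-1:int(v)+2,int(u)-1:int(u)+2]; d=np.median(w[w>0])
    return n['eye']+M@(r*d)
def w2px(n,P):
    c=rot(n['o']).T@(np.array(P)-n['eye']); K=n['K']; return K[0,0]*c[0]/c[2]+K[0,2],K[1,1]*c[1]/c[2]+K[1,2]
E
python3 - <<'E'
from h import *
for n in ('scene','top'):
    p,d=cam(n); cv2.imwrite(f'pics/{n}0.png',p); c=get_calibration(n); print(n,c)
print(read_state())
E
```

```text
pics
scene {'K': array([[542.359334  ,   0.        , 272.16433323],
       [  0.        , 542.359334  , 210.31302053],
       [  0.        ,   0.        ,   1.        ]]), 'eye': array([ 1.20508359, -0.99472344,  0.909397  ]), 'orientation': array([-2.14114578, -0.71125184,  0.33474847])}
top {'K': array([[429.4528708 ,   0.        , 276.9249221 ],
       [  0.        , 429.4528708 , 210.43358222],
       [  0.        ,   0.        ,   1.        ]]), 'eye': array([ 0.3990072 , -0.14024117,  1.36208118]), 'orientation': array([-2.15023475,  2.14989621, -0.18065547])}
{'time': 0.1, 'q': array([-1.37188621e+00,  2.64678600e-01,  1.60524133e+00,  4.02794387e-06,
        1.27369845e+00, -3.69441618e-02]), 'joint_vel': array([-2.64460168e-03, -2.55511972e-03, -3.29986627e-03, -3.78335877e-05,
        1.36032348e-03,  6.31426936e-04]), 'joint_torque': array([ 5.26858930e-04, -5.16708434e+01, -3.68589020e+01, -8.57545331e-06,
        6.31708026e-03,  1.83514567e-05]), 'tool_pos': array([ 0.15755694, -0.65560807,  0.19788396]), 'tcp_rot': array([ 2.09702325,  0.25059984, -2.09736121]), 'wrist_force': array([ 0.30299425,  0.06230255, -0.54571503]), 'torque': array([-0.00297873, -0.0072321 , -0.01941271]), 'width': 1.002068576824226}
```

View pics/scene0.png

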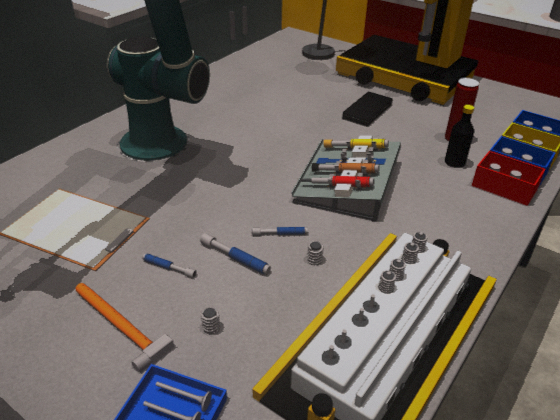

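View pics/top0.png

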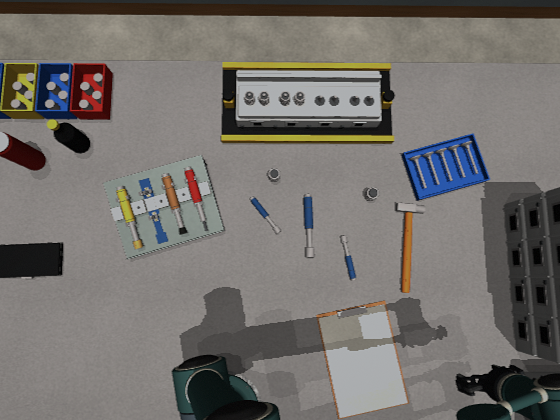

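```bash
python3 - <<'E'
from h import *
n=load('top');p=n['p']
cv2.imwrite('pics/top_rack.png',cv2.resize(p[145:270,95:235],None,fx=5.5,fy=4.8*5.5/4.8*0.87,interpolation=cv2.INTER_CUBIC)[:600])
c=cv2.resize(p[180:290,240:370],None,fx=5,fy=5,interpolation=cv2.INTER_CUBIC);cv2.imwrite('pics/top_drv.png',c)
E
```

```text
(no output)
```

View pics/top_rack.png

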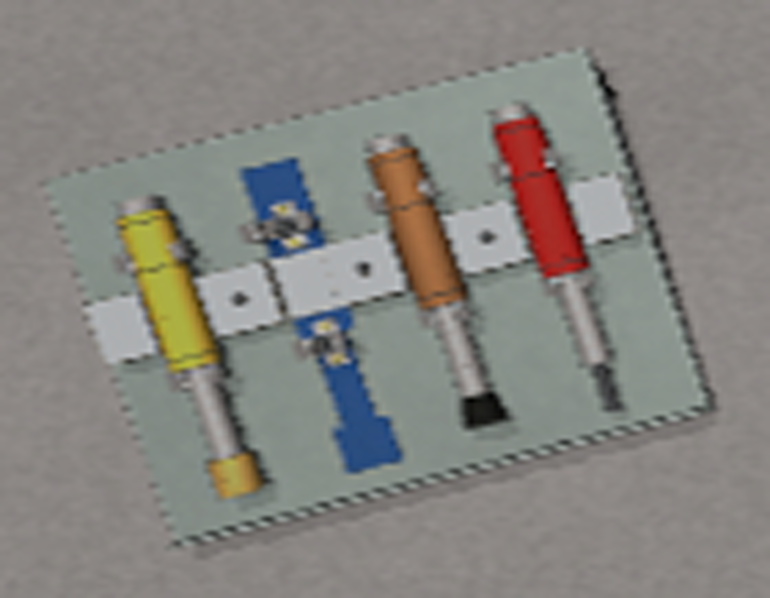

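View pics/top_drv.png

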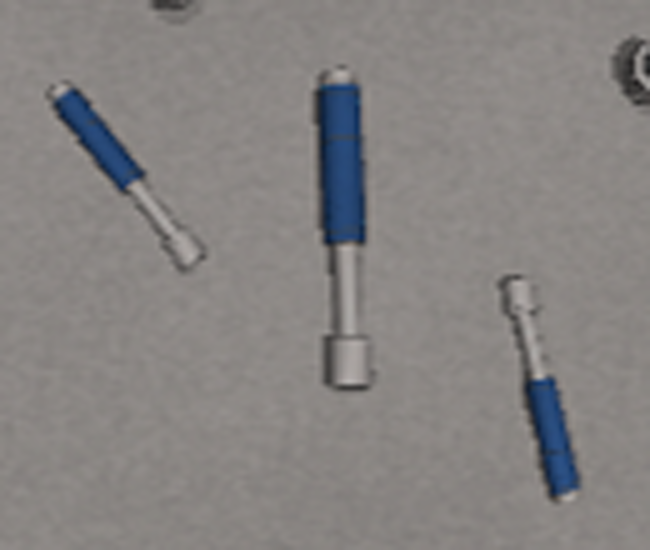

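```bash
python3 - <<'E'
from h import *
n=load('top')
D=lambda a,b:(240+a/5-.4,180+b/5-.4)
for nm,a,b,z in [('cap',341,70,.014),('shoulder',345,243,.014),('cupend',350,388,.014),('neck',344,290,.014)]:
    u,v=D(a,b); print(nm,(round(u,1),round(v,1)),px2w(n,u,v,z=z).round(4),px2w(n,u,v).round(4))
Q=lambda a,b:(95+a/5.5-.4,145+b/4.785-.4)
for nm,a,b in [('cornTL',45,185),('cornTR',588,52),('cornBR',712,405),('cornBL',178,543),('shadow top',270,165),('shadow bot',373,467),('clipup',284,224),('cliplow',326,341),('barTL',88,310),('barBR',630,235),('ycap',140,200),('yend',240,490),('rcap',511,108),('rshould',563,277),('ocap',388,140),('oshould',443,305),('yshould',192,370)]:
    u,v=Q(a,b); print(nm,(round(u,1),round(v,1)),px2w(n,u,v).round(4))
s=load('scene')
# blue mask clusters in top for driver axis
hsv=cv2.cvtColor(n['p'],cv2.COLOR_BGR2HSV); m=cv2.inRange(hsv,(100,120,40),(125,255,255))
k,l,st,ce=cv2.connectedComponentsWithStats(m)
for i in range(1,k):
    if st[i,4]>40:
        ys,xs=np.where(l==i); (c,wh,a)=cv2.minAreaRect(np.c_[xs,ys].astype(np.float32)); print(st[i],ce[i].round(1),c,wh,a)
E
```

```text
cap (307.8, 193.6) [ 0.6594 -0.2611  0.014 ] [ 0.6618 -0.2622  0.0015]
shoulder (308.6, 228.2) [ 0.5482 -0.2623  0.014 ] [ 0.5471 -0.2615  0.0233]
cupend (309.6, 257.2) [ 0.457  -0.2643  0.014 ] [ 0.4574 -0.2653  0.0037]
neck (308.4, 237.6) [ 0.5184 -0.2613  0.014 ] [ 0.5178 -0.2607  0.0213]
cornTL (102.8, 183.3) [0.6939 0.3966 0.0034]
cornTR (201.5, 155.5) [0.787  0.0828 0.0037]
cornBR (224.1, 229.2) [ 0.5465  0.0061 -0.0031]
cornBL (127.0, 258.1) [0.4542 0.3014 0.0208]
shadow top (143.7, 179.1) [0.6922 0.2458 0.0726]
shadow bot (162.4, 242.2) [0.5026 0.192  0.0296]
clipup (146.2, 191.4) [0.6548 0.2377 0.0679]
cliplow (153.9, 215.9) [0.5808 0.2141 0.0578]
barTL (110.6, 209.4) [0.5976 0.3392 0.0773]
barBR (209.1, 193.7) [0.647  0.0452 0.0731]
ycap (120.1, 186.4) [0.6643 0.308  0.0964]
yend (138.2, 247.0) [0.4857 0.2561 0.0611]
rcap (187.5, 167.2) [0.7234 0.1084 0.0983]
rshould (197.0, 202.5) [0.6193 0.0809 0.0763]
ocap (165.1, 173.9) [0.7038 0.1759 0.0935]
oshould (175.1, 208.3) [0.601  0.1457 0.0779]
yshould (129.5, 221.9) [0.5597 0.2807 0.0775]
[ 0 63  4 36 83] [ 0.9 76.1] (1.5, 80
[... 237 characters left out ...]
(49.78176498413086, 78.20555114746094) 74.47589111328125
[139 178  13  13  96] [144.7 183.6] (144.90000915527344, 184.20001220703125) (11.067971229553223, 9.803059577941895) 71.56504821777344
[304 197   9  32 233] [307.9 212.2] (307.8666076660156, 212.3316650390625) (31.011262893676758, 7.590517997741699) 87.1375961303711
[251 198  17  20 113] [259.1 207.5] (259.0, 207.5) (21.708152770996094, 5.309908390045166) 51.34019470214844
[154 220  14  24 173] [160.  232.7] (159.72642517089844, 231.29244995117188) (22.115049362182617, 9.752598762512207) 74.05460357666016
[345 256  10  23 121] [349.9 266.6] (349.9770812988281, 266.6524353027344) (22.560375213623047, 5.267904758453369) 76.75948333740234
```

```bash
python3 - <<'E'
from h import *
n=load('scene');p=n['p']
cv2.imwrite('pics/sc_rack.png',cv2.resize(p[125:220,285:410],None,fx=6,fy=6,interpolation=cv2.INTER_CUBIC))
cv2.imwrite('pics/sc_drv.png',cv2.resize(p[215:285,130:315],None,fx=4,fy=4,interpolation=cv2.INTER_CUBIC))
E
```

```text
(no output)
```

View pics/sc_rack.png

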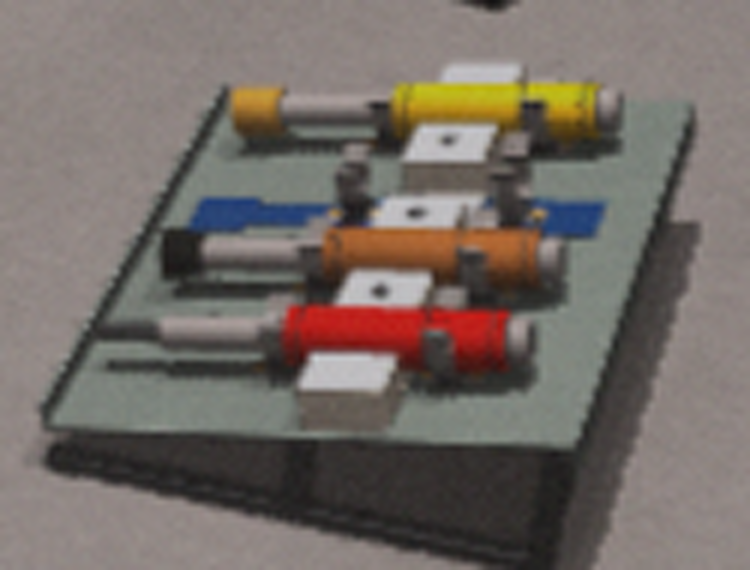

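View pics/sc_drv.png

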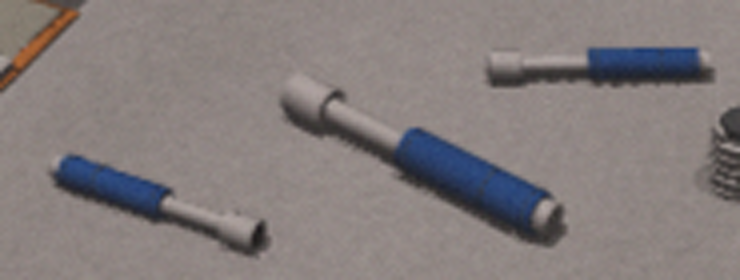

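```bash
cat > fit.py <<'E'
from h import *
from scipy.optimize import least_squares
n=load('top')
Q=lambda a,b:(95+a/5.5-.4,145+b/4.785-.4)
c12,s12=np.cos(np.radians(12)),np.sin(np.radians(12))
def Hm(p):  # rack frame -> world ; rack x,y,yaw ; 
    x,y,a=p[:3]; return np.array([[np.cos(a),-np.sin(a),0,x],[np.sin(a),np.cos(a),0,y],[0,0,1,0]])
zf=lambda xr:.0495+xr*np.tan(np.radians(12))
def face(p,xr,yr,off=0,up=0): # point on face at rack xr,yr, off perpendicular
    P=np.array([xr,yr,zf(xr)])+off*np.array([-s12,0,c12])+up*np.array([c12,0,s12]); return Hm(p)@np.r_[P,1]
obs=[('c',.1175,.155,45,185),('c',.1175,-.155,588,52),('c',-.1175,-.155,712,405),('c',-.1175,.155,178,543)]
# tools y positions +-.105,+-.035 ; p[3]=xr of home origin foot
tools=[(.105,[(0,192,370),(.110,140,198)]),(-.035,[(0,443,305),(.110,386,138)]),(-.105,[(0,563,277),(.110,511,106)]),
 (.035,[(.072,284,224),(-.006,326,341)])]
def res(p):
    r=[]
    for _,a,b,u,v in obs: r+=list(np.subtract(w2px(n,face(p,a,b)),Q(u,v)))
    for y,l in tools:
        for up,u,v in l:
            r+=list(np.subtract(w2px(n,face(p,p[3],y,.020,up)),Q(u,v)))
    return np.array(r)
s=least_squares(res,[.6,.2,.28,0],loss='soft_l1')
p=s.x
if __name__=='__main__':
    print(p,np.degrees(p[2])); print(s.fun.reshape(-1,2).round(1))
    for nm,up in (('home',0),('low',-.006),('up',.072)): print(nm,face(p,p[3],.035,.02,up).round(4), w2px(n,face(p,p[3],.035,.02,up)))
    np.save('rack.npy',p)
E
python3 fit.py
```

```text
[ 0.61060137  0.18610215  0.28951809 -0.01381341] 16.588164626866533
[[ 0.1 -0.2]
 [ 0.  -0.2]
 [-0.3  0.4]
 [-0.3  0.1]
 [ 1.  -0.8]
 [-0.6  0.2]
 [ 0.3 -0.2]
 [ 0.  -0.1]
 [ 0.8 -0.7]
 [-0.3  0.2]
 [-0.3  0.4]
 [-0.2  0.7]]
home [0.5834 0.2145 0.0661] (np.float64(153.04170980433548), np.float64(214.65198639309918))
low [0.5778 0.2128 0.0649] (np.float64(153.62810388453613), np.float64(216.5453968285345))
up [0.6509 0.2346 0.0811] (np.float64(145.97599360848417), np.float64(191.83746416178514))
```

```bash
cat > st.py <<'E'
from h import *
s=read_state(); M=R.from_rotvec(s['tcp_rot']).as_matrix()
yw=np.degrees(np.arctan2(M[1,1],M[0,1]))
print('t',round(s['time'],2),'tcp',s['tool_pos'].round(4),'toolx',M[:,0].round(3),'jawyaw',round(yw,2),'F',s['wrist_force'].round(1),'T',s['torque'].round(2),'w',round(s['width']*85,1),'q',s['q'].round(2))
E
python3 st.py
```

```text
t 0.1 tcp [ 0.1576 -0.6556  0.1979] toolx [-0.     0.002 -1.   ] jawyaw -76.49 F [ 0.3  0.1 -0.5] T [-0.   -0.01 -0.02] w 85.2 q [-1.37  0.26  1.61  0.    1.27 -0.04]
```

```bash
python3 -m creep '[[0,[29.5,24.7,0],-0.014],[0,[29.5,24.7,0],-0.014],[0,[29.5,24.7,0],-0.014],[0,[29.5,24.7,0],-0.014],[0,[29.5,24.7,0],-0.014],[0,[29.5,24.7,0],-0.014],[0,[29.5,24.7,0],-0.014],[0,[29.5,24.7,0],-0.014]]' 60
python3 -m creep '[[0,[29.5,24.7,-10],-0.014],[0,[29.5,24.7,-10],-0.014],[0,[29.5,24.7,-12],-0.014],[0,[29.5,24.7,-12],-0.014],[0,[29.5,24.7,-12],-0.014],[0,[29.5,24.7,-12],-0.014],[0,[29.5,24.7,-12],-0.014],[0,[29.5,24.7,-12],-0.014]]'
python3 - <<'E'
from h import *
exec(open('st.py').read().split('\n',1)[1])
for c in ('wrist','top'):
    p,d=cam(c); cv2.imwrite(f'pics/{c}1.png',p)
print(get_calibration('wrist'))
E
```

```text
time: 0.77
tool_pos: [0.3946, -0.457, 0.1986]
tcp_rot: [2.158, 0.133, -2.159]
wrist_force: [-0.5, -1.9, 0.1]
width: 1.001
time: 1.43
tool_pos: [0.6305, -0.2594, 0.1059]
tcp_rot: [2.215, 0.013, -2.217]
wrist_force: [0.7, -0.0, 0.3]
width: 0.999
t 1.43 tcp [ 0.6305 -0.2594  0.1059] toolx [-0.001  0.    -1.   ] jawyaw -89.36 F [ 0.7 -0.   0.3] T [ 0.04 -0.07  0.07] w 84.9 q [-0.43  0.34  1.68 -0.    1.12  1.13]
{'K': array([[325.1922621 ,   0.        , 282.58515272],
       [  0.        , 325.1922621 , 205.66163627],
       [  0.        ,   0.        ,   1.        ]]), 'eye': array([ 0.69927956, -0.2547913 ,  0.27761768]), 'orientation': array([ 2.09320187, -2.05913486, -0.28670908])}
```

View pics/wrist1.png

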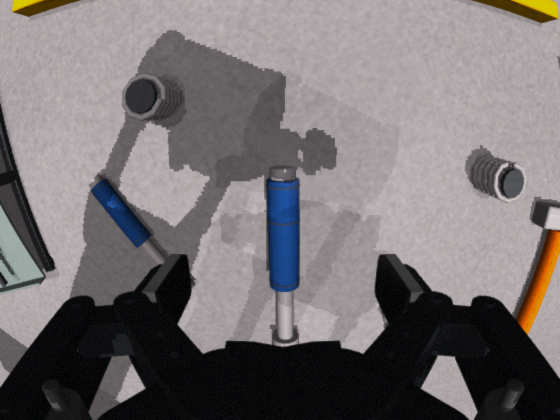

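```bash
cat >> h.py <<'E'
def wpx(n,u,v,z):
    K=n['K'];dx,dy=u-K[0,2],v-K[1,2];r=np.hypot(dx,dy);t=r/K[0,0]
    w=rot(n['o'])@np.array([np.sin(t)*dx/r,np.sin(t)*dy/r,np.cos(t)]); return n['eye']+w*(z-n['eye'][2])/w[2]
def w2wpx(n,P):
    c=rot(n['o']).T@(np.array(P)-n['eye']);t=np.arctan2(np.hypot(c[0],c[1]),c[2]);h=np.hypot(c[0],c[1]);K=n['K']
    return K[0,2]+K[0,0]*t*c[0]/h,K[1,2]+K[0,0]*t*c[1]/h
E
python3 - <<'E'
from h import *
n=load('wrist')
print(w2wpx(n,[.6305,-.2594,.1059]),w2wpx(n,[.548,-.2625,.014]),w2wpx(n,[.658,-.2612,.014]),w2wpx(n,[.458,-.2640,.014]))
E
```

```text
(np.float64(283.6238512300193), np.float64(237.53710362046752)) (np.float64(285.6730488631355), np.float64(284.3741145951207)) (np.float64(285.90192969041954), np.float64(165.97581887416322)) (np.float64(285.8010068477009), np.float64(356.12621561555454))
```

```bash
python3 -m creep '[[0,[0,-1.5,-20],0],[0,[0,0,-20],0],[0,[0,0,-18],0],[0,[0,0,-16],0],[0,[0,0,-14],0],[0,[0,0,-10],0],[0,[0,0,-6],0],[0,[0,0,0],0]]'
python3 st.py
python3 -m creep '[[150,[0,0,0],0],[255,[0,0,0],0],[255,[0,0,0],0],[255,[0,0,0],0],[255,[0,0,0],0],[255,[0,0,0],0],[255,[0,0,0],0],[255,[0,0,0],0]]' 25
python3 st.py
```

```text
time: 2.2
tool_pos: [0.6284, -0.2624, 0.0014]
tcp_rot: [2.213, 0.014, -2.219]
wrist_force: [-0.6, 0.8, -0.7]
width: 1.0
t 2.2 tcp [ 0.6284 -0.2624  0.0014] toolx [-0.002  0.001 -1.   ] jawyaw -89.34 F [-0.6  0.8 -0.7] T [ 0.06 -0.02  0.  ] w 85.0 q [-0.43  0.45  1.74 -0.    0.95  1.13]
time: 2.87
tool_pos: [0.6297, -0.2626, 0.0032]
tcp_rot: [2.216, 0.013, -2.215]
wrist_force: [-0.3, -0.1, -0.3]
width: -0.0
t 2.87 tcp [ 0.6297 -0.2626  0.0032] toolx [ 0. -0. -1.] jawyaw -89.32 F [-0.3 -0.1 -0.3] T [ 0.08  0.04 -0.03] w -0.0 q [-0.43  0.45  1.74  0.    0.95  1.13]
```

```bash
python3 - <<'E'
from h import *
for c in ('wrist','scene'):
    p,d=cam(c); cv2.imwrite(f'pics/{c}2.png',p)
n=load('scene'); cv2.imwrite('pics/scene2c.png',cv2.resize(n['p'][180:300,150:320],None,fx=4.5,fy=4.5,interpolation=cv2.INTER_CUBIC))
E
```

```text
(no output)
```

View pics/wrist2.png

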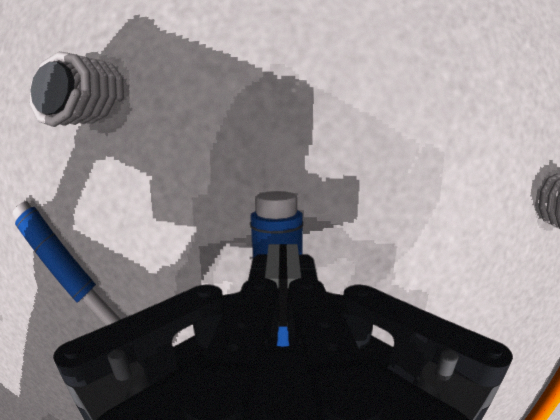

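View pics/scene2c.png

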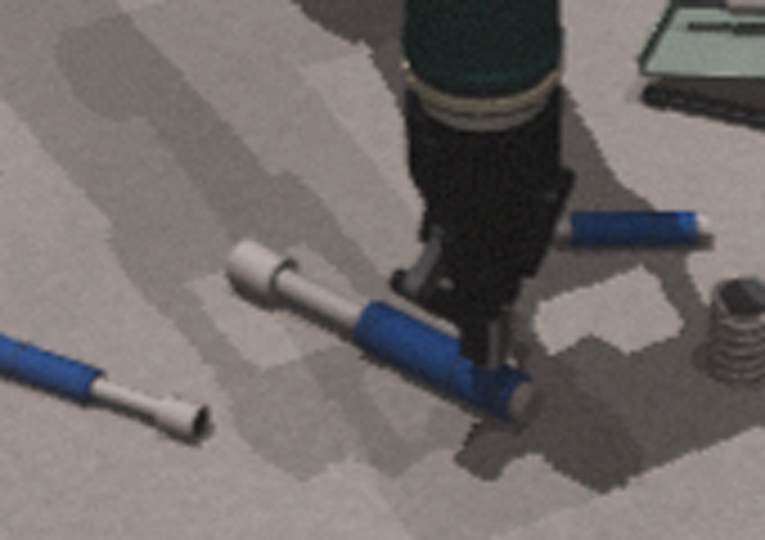

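```bash
python3 - <<'E'
from h import *
n=load('scene'); w=load('wrist')
for P in ([.6297,-.2626,.0032],[.6297,-.2626,.0282],[.6297,-.2626,.05],[.658,-.2612,.014],[.548,-.2625,.014]):
    u,v=w2px(n,P); print(P,(u,v),'crop',((u-150)*4.5,(v-180)*4.5),'wrist',w2wpx(w,P))
p=w['p'][170:340,190:380]; cv2.imwrite('pics/w2c.png',cv2.resize(p,None,fx=3.5,fy=3.5,interpolation=cv2.INTER_CUBIC))
p=n['p'][235:280,230:280]; cv2.imwrite('pics/s2cc.png',cv2.resize(p,None,fx=12,fy=12,interpolation=cv2.INTER_CUBIC))
for u in (278,283,288):
  print([round(float(w['d'][v,u]),3) for v in range(190,345,8)])
E
```

```text
[0.6297, -0.2626, 0.0032] (np.float64(257.45052725540165), np.float64(268.9926149167995)) crop (np.float64(483.52737264930744), np.float64(400.4667671255977)) wrist (np.float64(283.6767119492231), np.float64(237.56831354855686))
[0.6297, -0.2626, 0.0282] (np.float64(257.3671954413005), np.float64(261.3331629334868)) crop (np.float64(483.1523794858523), np.float64(365.9992332006906)) wrist (np.float64(283.82460265853933), np.float64(255.42753441169495))
[0.6297, -0.2626, 0.05] (np.float64(257.29286991737536), np.float64(254.5015250076899)) crop (np.float64(482.8179146281891), np.float64(335.2568625346046)) wrist (np.float64(283.98974734384547), np.float64(275.6133946205849))
[0.658, -0.2612, 0.014] (np.float64(267.32364241598964), np.float64(270.4365323121121)) crop (np.float64(527.9563908719533), np.float64(406.96439540450444)) wrist (np.float64(281.6985277023325), np.float64(193.8504990288065))
[0.548, -0.2625, 0.014] (np.float64(230.9343520602812), np.float64(251.62414762422168)) crop (np.float64(364.20458427126545), np.float64(322.30866430899755)) wrist (np.float64(281.9880515481294), np.float64(358.0843133997939))
[0.182, 0.161, 0.158, 0.16, 0.158, 0.16, 0.161, 0.147, 0.138, 0.13, 0.123, 0.117, 0.117, 0.116, 0.115, 0.116, 0.116, 0.116, 0.175, 0.178]
[0.183, 0.162, 0.16, 0.161, 0.159, 0.159, 0.16, 0.145, 0.137, 0.128, 0.123, 0.116, 0.117, 0.118, 0.12, 0.119, 0.122, 0.123, 0.176, 0.178]
[0.183, 0.161, 0.161, 0.163, 0.16, 0.161, 0.162, 0.146, 0.138, 0.13, 0.122, 0.117, 0.117, 0.112, 0.109, 0.11, 0.111, 0.111, 0.178, 0.179]
```

View pics/w2c.png

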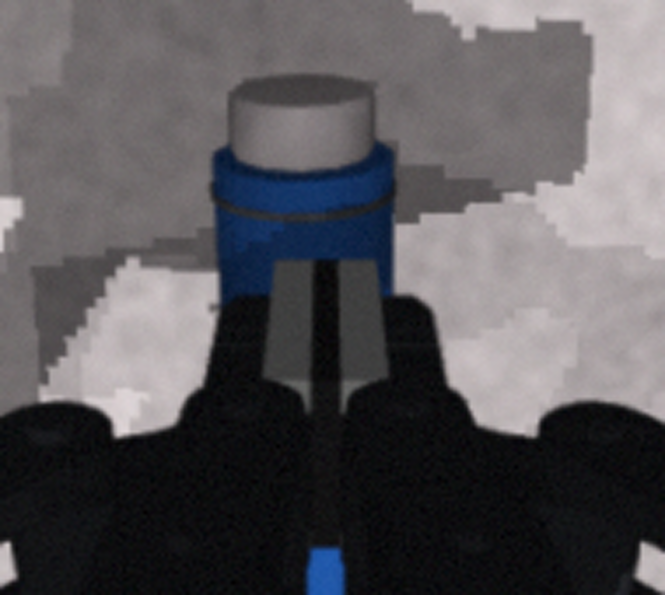

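View pics/s2cc.png

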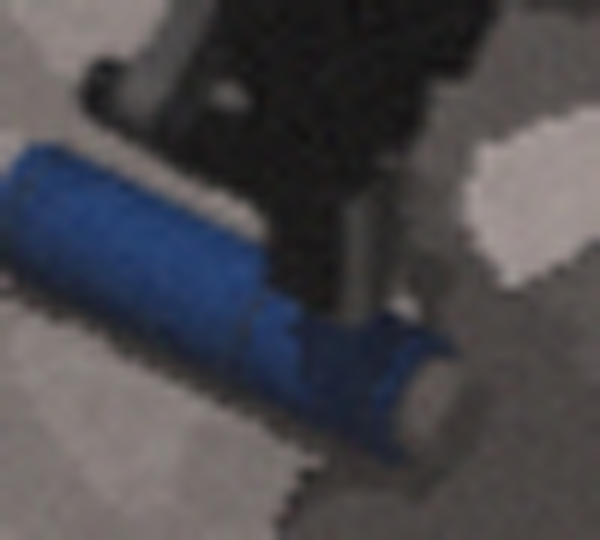

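```bash
python3 - <<'E'
from h import *
w=load('wrist'); M=rot(w['o']);K=w['K']
def pt(u,v):
    dx,dy=u-K[0,2],v-K[1,2];r=np.hypot(dx,dy);t=r/K[0,0];d=w['d'][v,u]
    ray=np.array([np.tan(t)*dx/r,np.tan(t)*dy/r,1]); return w['eye']+M@ray*d
print(w['eye'],M[:,2])
for q in [(200,120),(400,120),(450,250),(240,100),(278,235),(300,225),(276,200),(270,242),(275,250),(275,265),(292,250),(255,262),(310,262)]: print(q,pt(*q).round(4), w['d'][q[1],q[0]])
E
```

```text
[ 0.69689772 -0.26125114  0.17757269] [-0.26649255 -0.00281746 -0.96383286]
(200, 120) [ 6.963e-01 -2.158e-01  2.000e-04] 0.17098504
(400, 120) [ 0.6986 -0.3281 -0.0019] 0.1727233
(450, 250) [ 0.6184 -0.3723 -0.0011] 0.19345541
(240, 100) [ 7.067e-01 -2.382e-01  6.000e-04] 0.16788734
(278, 235) [ 0.6403 -0.2596  0.0274] 0.15981898
(300, 225) [ 0.6427 -0.2708  0.0187] 0.16760159
(276, 200) [ 0.6577 -0.2585  0.0258] 0.1567132
(270, 242) [ 0.6366 -0.2557  0.0276] 0.16062286
(275, 250) [ 0.6402 -0.2585  0.0457] 0.14221494
(275, 265) [ 0.6406 -0.2589  0.0617] 0.12664434
(292, 250) [ 0.6401 -0.266   0.0454] 0.14254017
(255, 262) [ 0.6363 -0.25    0.0503] 0.13882013
(310, 262) [ 0.6367 -0.2737  0.0505] 0.13857956
```

```bash
python3 -m creep '[[255,[0,0,8],0],[255,[0,0,8],0],[255,[0,0,8],0],[255,[0,0,8],0],[255,[0,0,8],0],[255,[0,0,0],0],[255,[0,0,0],0],[255,[0,0,0],0]]' 
python3 - <<'E'
exec(open('st.py').read())
for c in ('wrist','scene'):
    p,d=cam(c); cv2.imwrite(f'pics/{c}3.png',p)
n=load('wrist')
np.savez('w3.npz',**n)
a=cv2.resize(n['p'][170:340,190:380],None,fx=2,fy=2);s=load('scene')['p'][200:290,200:290];b=cv2.resize(s,None,fx=4,fy=340/90)
cv2.imwrite('pics/c3.png',np.hstack([a,b]))
E
```

```text
time: 3.63
tool_pos: [0.6296, -0.2626, 0.0432]
tcp_rot: [2.216, 0.013, -2.216]
wrist_force: [-0.3, 0.1, -1.2]
width: 0.001
t 3.63 tcp [ 0.6296 -0.2626  0.0432] toolx [ 0. -0. -1.] jawyaw -89.33 F [-0.3  0.1 -1.2] T [0.03 0.01 0.05] w 0.1 q [-0.43  0.4   1.72  0.    1.02  1.13]
```

View pics/c3.png

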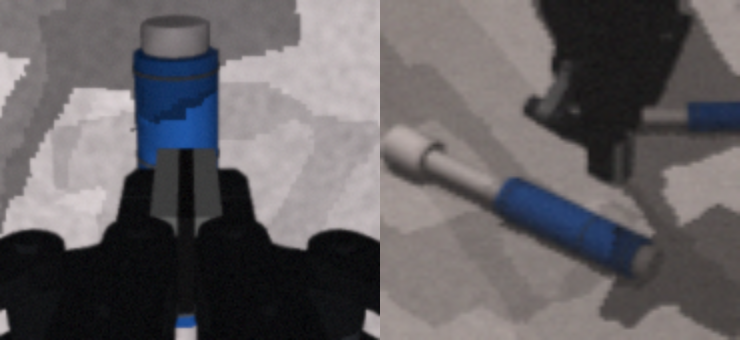

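```bash
cat >> h.py <<'E'
def wcloud(n):
    K=n['K'];v,u=np.mgrid[0:420,0:560];dx,dy=u-K[0,2],v-K[1,2];r=np.hypot(dx,dy)+1e-9;t=r/K[0,0]
    ray=np.stack([np.tan(t)*dx/r,np.tan(t)*dy/r,np.ones_like(r)],-1)*n['d'][...,None]
    return n['eye']+ray@rot(n['o']).T
def scloud(n):
    K=n['K'];v,u=np.mgrid[0:420,0:560]
    ray=np.stack([(u-K[0,2])/K[0,0],(v-K[1,2])/K[1,1],np.ones(u.shape)],-1)*n['d'][...,None]
    return n['eye']+ray@rot(n['o']).T
E
python3 - <<'E'
from h import *
w=load('wrist');C=wcloud(w)
for v in range(238,262,2): print(v,[tuple(C[v,u].round(4)) for u in (276,290)])
s=load('scene');S=scloud(s)
m=(np.linalg.norm(S[...,:2]-[.63,-.2626],axis=-1)<.03)&(S[...,2]>.04)&(s['d']>0)
P=S[m];print('scene lowest',P[np.argsort(P[:,2])[:8]].round(4))
E
```

```text
238 [(np.float64(0.6228), np.float64(-0.2579), np.float64(0.0266)), (np.float64(0.6223), np.float64(-0.2667), np.float64(0.025))]
240 [(np.float64(0.6219), np.float64(-0.2579), np.float64(0.0277)), (np.float64(0.6209), np.float64(-0.2667), np.float64(0.0249))]
242 [(np.float64(0.6203), np.float64(-0.2579), np.float64(0.0271)), (np.float64(0.6196), np.float64(-0.2668), np.float64(0.025))]
244 [(np.float64(0.6395), np.float64(-0.2588), np.float64(0.0775)), (np.float64(0.64), np.float64(-0.2653), np.float64(0.0784))]
246 [(np.float64(0.6405), np.float64(-0.2589), np.float64(0.0822)), (np.float64(0.6403), np.float64(-0.2652), np.float64(0.0814))]
248 [(np.float64(0.6403), np.float64(-0.2589), np.float64(0.0839)), (np.float64(0.6404), np.float64(-0.2651), np.float64(0.0842))]
250 [(np.float64(0.6403), np.float64(-0.2589), np.float64(0.0863)), (np.float64(0.6401), np.float64(-0.2651), np.float64(0.0857))]
252 [(np.float64(0.6403), np.float64(-0.259), np.float64(0.0885)), (np.float64(0.6404), np.float64(-0.265), np.float64(0.0886))]
254 [(np.float64(0.6398), np.float64(-0.259), np.float64(0.0895)), (np.float64(0.6401), np.float64(-0.265), np.float64(0.09))]
256 [(np.float64(0.6402), np.float64(-0.2591), np.float64(0.0926)), (np.float64(0.6403), np.float64(-0.2649), np.float64(0.0927))]
258 [(np.float64(0.6405), np.float64(-0.2591), np.float64(0.0951)), (np.float64(0.6405), np.float64(-0.2649), np.float64(0.0951))]
260 [(np.float64(0.6399), np.float64(-0.2591), np.float64(0.0959)), (np.float64(0.6405), np.float64(-0.2649), np.float64(0.0969))]
scene lowest [[ 0.6306 -0.2682  0.0749]
 [ 0.6252 -0.2688  0.0755]
 [ 0.6368 -0.2688  0.0756]
 [ 0.6391 -0.2681  0.0763]
 [ 0.6402 -0.2582  0.079 ]
 [ 0.6392 -0.2681  0.0794]
 [ 0.6375 -0.2696  0.0796]
 [ 0.6413 -0.2671  0.0799]]
```

```bash
python3 -m creep '[[0,[0,0,0],0],[0,[0,0,0],0],[0,[0,0,0],0],[0,[0,0,0],0],[0,[0,0,0],0],[0,[0,0,0],0],[0,[0,0,0],0],[0,[0,0,0],0]]' 
python3 - <<'E'
exec(open('st.py').read())
for c in ('wrist','scene'):
    p,d=cam(c); cv2.imwrite(f'pics/{c}4.png',p)
w=load('wrist');C=wcloud(w);s=load('scene');S=scloud(s)
for D,X in ((w['d'],C),(s['d'],S)):
    m=(np.linalg.norm(X[...,:2]-[.63,-.2626],axis=-1)<.07)&(X[...,2]>.04)&(D>0)
    P=X[m]; 
    for sg in (1,-1):
        Pp=P[sg*(P[:,1]+.2626)>0.02]; print(len(Pp),Pp[np.argsort(Pp[:,2])[:6]].round(4).tolist(), len(Pp) and (Pp[:,1].min(),Pp[:,1].max()))
E
```

```text
time: 4.4
tool_pos: [0.6297, -0.2626, 0.0431]
tcp_rot: [2.216, 0.013, -2.215]
wrist_force: [0.7, 0.6, -0.4]
width: 1.0
t 4.4 tcp [ 0.6297 -0.2626  0.0431] toolx [ 0.  0. -1.] jawyaw -89.33 F [ 0.7  0.6 -0.4] T [-0.    0.01  0.03] w 85.0 q [-0.43  0.4   1.72  0.    1.02  1.13]
17735 [[0.6277, -0.2188, 0.0875], [0.634, -0.2191, 0.0876], [0.6325, -0.2189, 0.0876], [0.6268, -0.2188, 0.0877], [0.6199, -0.2191, 0.0878], [0.6347, -0.2192, 0.088]] (np.float64(-0.24259955636429073), np.float64(-0.19269927021338656))
17609 [[0.6245, -0.3052, 0.0875], [0.6308, -0.3048, 0.0875], [0.6229, -0.3054, 0.0876], [0.63, -0.3049, 0.0879], [0.6351, -0.3046, 0.088], [0.6382, -0.3047, 0.0881]] (np.float64(-0.3325178796494065), np.float64(-0.28260021293733784))
965 [[0.6266, -0.2172, 0.0863], [0.6332, -0.2182, 0.0873], [0.63, -0.2177, 0.0884], [0.6226, -0.2196, 0.089], [0.6364, -0.2186, 0.0892], [0.6237, -0.2172, 0.091]] (np.float64(-0.24259485500670086), np.float64(-0.19305862572004495))
4018 [[0.6395, -0.312, 0.0903], [0.6365, -0.3118, 0.0915], [0.6421, -0.3116, 0.0915], [0.6409, -0.3101, 0.0928], [0.6392, -0.3116, 0.0929], [0.6429, -0.309, 0.093]] (np.float64(-0.3325933250426937), np.float64(-0.2826393792895461))
```

View pics/wrist4.png

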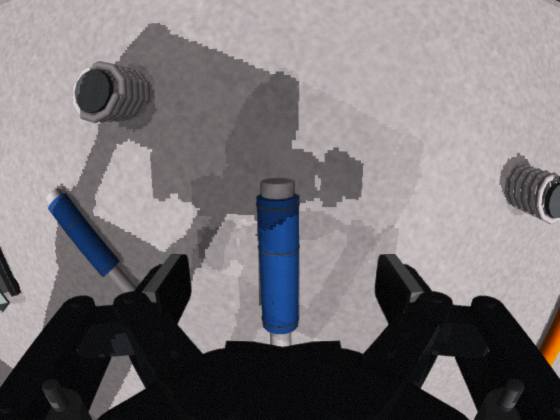

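```bash
python3 - <<'E'
from h import *
w=load('wrist');C=wcloud(w);P=C.reshape(-1,3)
m=(abs(P[:,1]+.261)<.025)&(P[:,2]>.012)&(P[:,2]<.035)&(P[:,0]>.56)&(P[:,0]<.70)
P=P[m]
for a in np.arange(.565,.665,.01):
    q=P[(P[:,0]>a)&(P[:,0]<a+.01)]
    if len(q)>5: print(round(a,3),len(q),'top z',np.percentile(q[:,2],95).round(4),'y',q[q[:,2]>.02][:,1].min().round(4),q[q[:,2]>.02][:,1].max().round(4))
print('xmax',P[P[:,2]>.018][:,0].max())
E
python3 -m creep '[[0,[0,1.5,-16],0],[0,[0,0,-16],0],[0,[0,0,-14],0],[0,[0,0,-12],0],[0,[0,0,-8],0],[0,[0,0,-5],0],[0,[0,0,-3],0],[0,[0,0,0],0]]'
```

```text
0.565 431 top z 0.0278 y -0.273 -0.248
0.575 472 top z 0.0279 y -0.2727 -0.2476
0.585 486 top z 0.0278 y -0.2724 -0.2476
0.595 538 top z 0.0277 y -0.2722 -0.2471
0.605 567 top z 0.028 y -0.2719 -0.2466
0.615 594 top z 0.0278 y -0.2716 -0.2467
0.625 621 top z 0.0278 y -0.2713 -0.2462
0.635 654 top z 0.0278 y -0.2711 -0.2463
0.645 656 top z 0.0269 y -0.2708 -0.2464
0.655 233 top z 0.0246 y -0.2663 -0.2496
xmax 0.6578654529310477
time: 5.17
tool_pos: [0.6294, -0.261, -0.0316]
tcp_rot: [2.215, 0.013, -2.217]
wrist_force: [-0.9, 0.3, -0.2]
width: 1.002
```

```bash
python3 -m creep '[[80,[0,1,0],0],[110,[0,0,0],0],[140,[0,0,0],0],[255,[0,0,0],0],[255,[0,0,0],0],[255,[0,0,0],0],[255,[0,0,0],0],[255,[0,0,0],0]]' 25
python3 - <<'E'
exec(open('st.py').read())
p,d=cam('wrist'); cv2.imwrite('pics/wrist5.png',p)
E
```

```text
time: 5.83
tool_pos: [0.6301, -0.2603, -0.0303]
tcp_rot: [2.216, 0.013, -2.214]
wrist_force: [-0.1, 0.3, 4.4]
width: 0.32
t 5.83 tcp [ 0.6301 -0.2603 -0.0303] toolx [ 0.001 -0.    -1.   ] jawyaw -89.32 F [-0.1  0.3  4.4] T [0.1  0.04 0.  ] w 27.2 q [-0.43  0.49  1.76  0.    0.9   1.13]
```

View pics/wrist5.png

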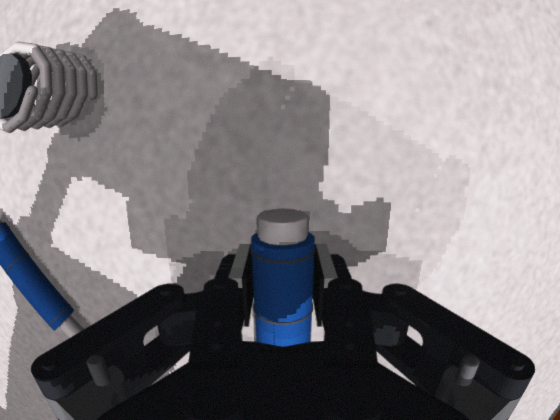

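```bash
python3 -m creep '[[255,[0,0,4],0],[255,[0,0,5],0],[255,[0,0,5],0],[255,[0,0,5],0],[255,[0,0,5],0],[255,[0,0,5],0],[255,[0,0,5],0],[255,[0,0,0],0]]' 25
python3 - <<'E'
exec(open('st.py').read())
p,d=cam('scene'); cv2.imwrite('pics/scene6.png',cv2.resize(p[190:290,170:300],None,fx=6,fy=6))
E
```

```text
time: 6.55
tool_pos: [0.6308, -0.2606, 0.0048]
tcp_rot: [2.217, 0.012, -2.213]
wrist_force: [0.3, 0.1, -1.8]
width: 0.319
t 6.55 tcp [ 0.6308 -0.2606  0.0048] toolx [ 0.002 -0.001 -1.   ] jawyaw -89.32 F [ 0.3  0.1 -1.8] T [ 0.01 -0.19  0.01] w 27.1 q [-0.43  0.45  1.74 -0.    0.95  1.13]
```

View pics/scene6.png

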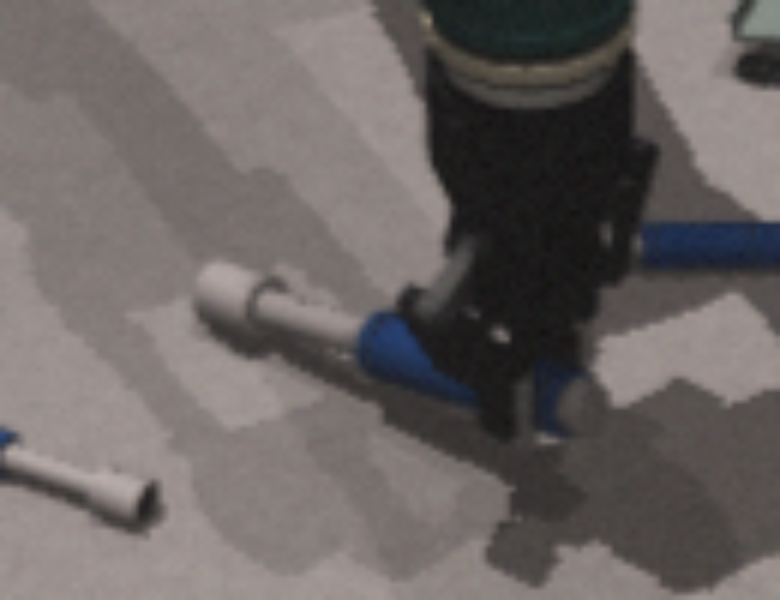

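```bash
cat > tilt.py <<'E'
# fit driver axis from scene cloud: args approx center dir
from h import *
from scipy.optimize import least_squares
def fitdrv(names,c,yaw,z0,tilt0=.1,rad=.13):
    # cylinder model: shoulder pos (3), yaw, tilt; residual= dist to surface of neck/cup/handle
    P=[]
    for nme in names:
        n=load(nme); X=(wcloud if nme=='wrist' else scloud)(n); X=X[n['d']>0]; P.append(X)
    P=np.vstack(P)
    def frame(p):
        a=np.array([np.cos(p[3])*np.cos(p[4]),np.sin(p[3])*np.cos(p[4]),np.sin(p[4])]); return p[:3],a
    def sd(p,Q):
        o,a=frame(p); d=Q-o; x=d@a; r=np.linalg.norm(d-np.outer(x,a),axis=1)
        rr=np.where(x>.100,.012,np.where(x>0,.014,np.where(x>-.06,.008,.014)))
        return x,r-rr
    p=np.r_[c,yaw,tilt0]
    for it,(tol) in enumerate((.012,.008,.005,.004,.003,.003)):
        x,s=sd(p,P); m=(x>-.092)&(x<.112)&(abs(s)<tol)&(P[:,2]>.004)&~((x>.045)&(x<.1))
        Q=P[m]
        r=least_squares(lambda q:sd(q,Q)[1],p,loss='soft_l1',f_scale=.001); p=r.x
    return p,m.sum(),np.sqrt(np.mean(r.fun**2))
if __name__=='__main__':
    pass
E
python3 - <<'E'
from tilt import *
for t in (.0,.1,.2):
    p,k,e=fitdrv(['scene'],[.55,-.2615,.03],.016,0,t); print(p.round(4),np.degrees(p[3:]).round(1),k,e)
n=load('scene');p=n['p'];
E
```

```text
[ 0.5535 -0.2602  0.0314  0.0131  0.2126] [ 0.8 12.2] 362 0.0014120890014635565
[ 0.5605 -0.2602  0.0336  0.0083  0.2224] [ 0.5 12.7] 312 0.0014368798500583473
[ 0.5533 -0.2601  0.0313  0.0134  0.2107] [ 0.8 12.1] 369 0.001437070203687972
```

```bash
python3 -m creep '[[255,[0,0,0],0],[255,[0,0,0],0],[255,[0,0,4],0],[255,[0,0,10],0],[255,[0,0,15],0],[255,[0,0,18],0],[255,[0,0,20],0],[255,[0,0,20],0]]' 110
python3 -m creep '[[255,[0,6,15],0],[255,[1,12,10],0.005],[255,[2,18,0],0.0125],[255,[2,22,0],0.0125],[255,[2,22,0],0.0125],[255,[2,22,0],0.0125],[255,[2,22,0],0.0125],[255,[2,22,0],0.0125]]'
python3 - <<'E'
exec(open('st.py').read())
p,d=cam('scene'); cv2.imwrite('pics/scene7.png',p)
E
```

```text
time: 7.27
tool_pos: [0.63, -0.2602, 0.0924]
tcp_rot: [2.216, 0.013, -2.214]
wrist_force: [-0.4, -0.7, -2.6]
width: 0.289
time: 7.93
tool_pos: [0.6422, -0.1118, 0.1153]
tcp_rot: [2.174, 0.102, -2.175]
wrist_force: [0.8, -0.4, -2.4]
width: 0.291
t 7.93 tcp [ 0.6422 -0.1118  0.1153] toolx [-0.001  0.001 -1.   ] jawyaw -84.67 F [ 0.8 -0.4 -2.4] T [ 0.03 -0.1   0.02] w 24.7 q [-0.21  0.28  1.74  0.    1.12  1.27]
```

View pics/scene7.png

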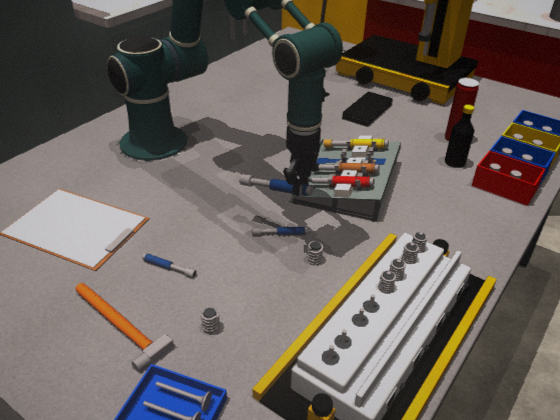

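```bash
python3 -m creep '[[255,[1.8,22,0],0.0123],[255,[1.8,24,0],0.0123],[255,[1.8,25,0],0.0123],[255,[1.8,25,0],0.0123],[255,[1.8,25,0],0.0123],[255,[1.8,25,0],0.0123],[255,[1.8,25,0],0.0123],[255,[1.8,25,0],0.0123]]'
python3 -m creep '[[255,[1.8,25,0],0.0123],[255,[1.8,25,0],0.0123],[255,[1.8,25,0],0.0123],[255,[1.8,25,0],0.0123],[255,[1.8,22,0],0.0123],[255,[1.8,18,0],0.0123],[255,[1.8,12,0],0.0123],[255,[1.8,4,0],0.0123]]'
python3 - <<'E'
exec(open('st.py').read())
for c in ('top','scene','wrist'):
    p,d=cam(c); cv2.imwrite(f'pics/{c}8.png',p)
a=load('top')['p'][145:270,85:235];b=load('scene')['p'][110:220,285:410]
cv2.imwrite('pics/c8.png',np.hstack([cv2.resize(a,(480,400),interpolation=cv2.INTER_CUBIC)[:, :400],cv2.resize(b,(400,400),interpolation=cv2.INTER_CUBIC)]))
from tilt import *
h=[.671-.0785*.9583,.2405-.0785*.2857,.14]
for nm in (['scene'],['top'],['scene','top']):
    p,k,e=fitdrv(nm,h,.29,0,.2); print(p.round(4),np.degrees(p[3:]).round(1),k,e)
E
```

```text
time: 8.65
tool_pos: [0.6563, 0.0841, 0.1152]
tcp_rot: [2.121, 0.204, -2.122]
wrist_force: [0.6, 0.4, -2.1]
width: 0.287
time: 9.32
tool_pos: [0.671, 0.2403, 0.115]
tcp_rot: [2.065, 0.304, -2.065]
wrist_force: [0.9, -0.2, -2.2]
width: 0.29
t 9.32 tcp [0.671  0.2403 0.115 ] toolx [-0.  0. -1.] jawyaw -73.29 F [ 0.9 -0.2 -2.2] T [ 0.07 -0.11  0.04] w 24.6 q [0.31 0.39 1.6  0.   1.15 1.59]
[0.596  0.2175 0.141  0.2965 0.2012] [17.  11.5] 310 0.0015281700435519922
[0.6044 0.2204 0.1444 0.2979 0.1988] [17.1 11.4] 310 0.0014465404443877521
[0.5957 0.2176 0.1419 0.2945 0.1982] [16.9 11.4] 637 0.0014978920100913772
```

View pics/c8.png

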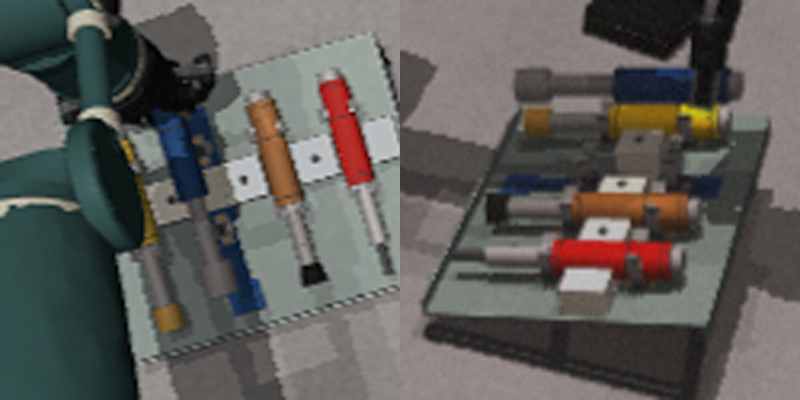

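View pics/wrist8.png

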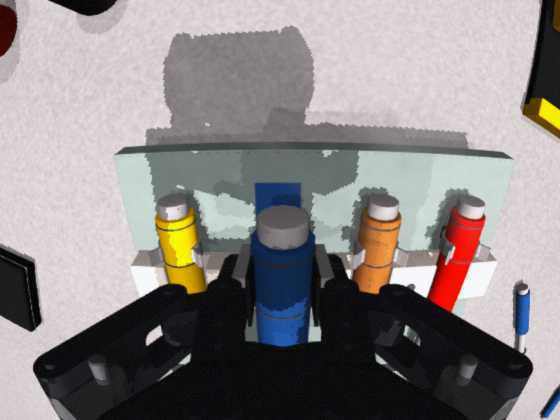

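```bash
python3 - <<'E'
from h import *
w=load('wrist');C=wcloud(w);P=C[w['d']>0]; s=load('scene');S=scloud(s);S=S[s['d']>0]
a=.2895; d=np.array([np.cos(a),np.sin(a)]);e=np.array([-np.sin(a),np.cos(a)])
for nm,P in (('w',P),('s',S)):
    q=P[:,:2]-[.671,.2403]; al=q@d; cr=q@e; z=P[:,2]
    for lo in range(-90,90,10):
        m=(cr>lo/1e3)&(cr<(lo+10)/1e3)&(abs(al)<.045)&(z>.125)
        if m.sum(): print(nm,lo,z[m].min().round(4),m.sum())
E
python3 -m creep '[[255,[0,0,-3],0],[255,[0,0,-7],0],[255,[0,0,-8],0],[255,[0,0,-8],0],[255,[0,0,-8],0],[255,[0,0,-6],0],[255,[0,0,-4],0],[255,[0,0,0],0]]'
python3 - <<'E'
exec(open('st.py').read())
for c in ('top','scene','wrist'):
    p,d=cam(c); cv2.imwrite(f'pics/{c}9.png',p)
b=load('scene')['p'][110:220,285:410];a=load('wrist')['p'][140:340,100:500]
cv2.imwrite('pics/c9.png',cv2.resize(a,None,fx=2,fy=2,interpolation=cv2.INTER_CUBIC))
cv2.imwrite('pics/s9.png',cv2.resize(b,None,fx=5,fy=5,interpolation=cv2.INTER_CUBIC))
from tilt import *
h=[.671-.0785*.9583,.2405-.0785*.2857,.097]
for nm in (['scene'],['top'],['scene','top']):
    p,k,e=fitdrv(nm,h,.29,0,.2); print(p.round(4),np.degrees(p[3:]).round(1),k,e)
E
```

```text
w -70 0.2252 765
w -60 0.2061 3669
w -50 0.1918 6217
w -40 0.1867 3266
w -30 0.1504 3264
w -20 0.1508 6906
w -10 0.1528 6817
w 0 0.1531 6891
w 10 0.1499 6239
w 20 0.1536 2859
w 30 0.1889 3571
w 40 0.1925 6267
w 50 0.2102 3139
w 60 0.2296 259
s -80 0.2435 43
s -70 0.2214 697
s -60 0.2058 562
s -50 0.1932 140
s -40 0.1743 1045
s -30 0.149 700
s -20 0.138 444
s -10 0.137 175
s 0 0.1563 62
s 10 0.1638 19
s 20 0.1866 9
s 30 0.4803 8
s 40 0.4725 23
s 50 0.4938 3
time: 10.13
tool_pos: [0.6703, 0.2374, 0.0691]
tcp_rot: [2.063, 0.3, -2.069]
wrist_force: [0.0, -0.3, -2.8]
width: 0.288
t 10.13 tcp [0.6703 0.2374 0.0691] toolx [-0.003 -0.001 -1.   ] jawyaw -73.47 F [ 0.  -0.3 -2.8] T [ 0.02 -0.13  0.03] w 24.4 q [0.31 0.43 1.63 0.   1.08 1.59]
[0.5964 0.2166 0.0963 0.2961 0.1867] [17.  10.7] 295 0.0015045344887041315
[0.5969 0.216  0.0973 0.29   0.1982] [16.6 11.4] 294 0.0014611355021616696
[0.5964 0.2163 0.0966 0.2961 0.19  ] [17.  10.9] 576 0.0014702624790715602
```

View pics/c9.png

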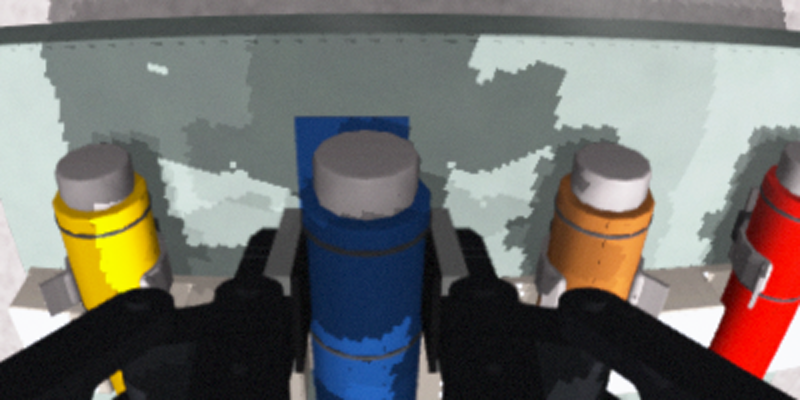

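View pics/s9.png

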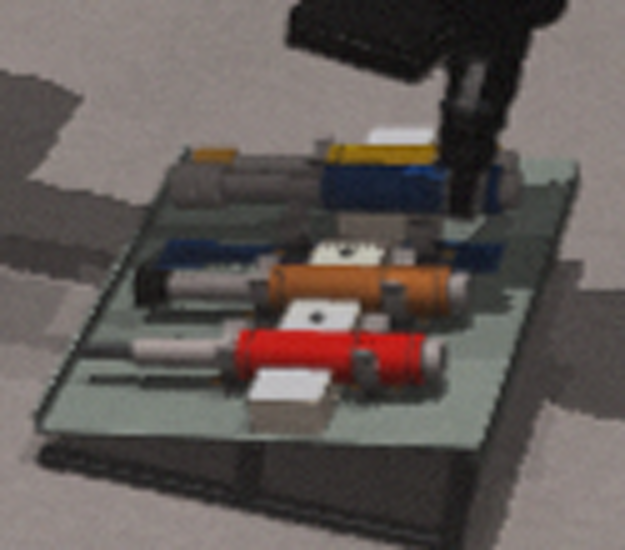

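```bash
python3 -m creep '[[255,[-0.5,1.5,0],0],[255,[0,1.0,0],0],[255,[0,0,-2],0],[255,[0,0,-3],0],[255,[0,0,-3],0],[255,[0,0,0],0],[255,[0,0,0],0],[255,[0,0,0],0]]'
python3 - <<'E'
exec(open('st.py').read())
for c in ('top','wrist'):
    p,d=cam(c)
a=load('wrist')['p'][140:340,100:500]
cv2.imwrite('pics/c10.png',cv2.resize(a,None,fx=2,fy=2,interpolation=cv2.INTER_CUBIC))
from tilt import *
h=[.671-.0785*.9583,.2405-.0785*.2857,.087]
for nm in (['top'],):
    p,k,e=fitdrv(nm,h,.29,0,.2); print(p.round(4),np.degrees(p[3:]).round(1),k,e)
E
```

```text
time: 10.95
tool_pos: [0.6708, 0.2407, 0.0631]
tcp_rot: [2.066, 0.301, -2.067]
wrist_force: [-0.9, 1.1, -1.5]
width: 0.289
t 10.95 tcp [0.6708 0.2407 0.0631] toolx [-0.  0. -1.] jawyaw -73.46 F [-0.9  1.1 -1.5] T [ 0.28  0.03 -0.11] w 24.6 q [0.31 0.44 1.64 0.   1.07 1.59]
[0.4812 0.1779 0.0265 0.3695 0.5238] [21.2 30. ] 95 0.0014984541314688757
```

View pics/c10.png

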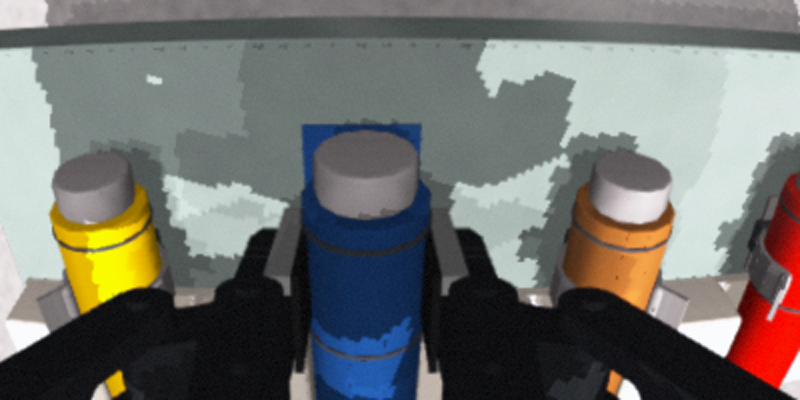

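```bash
python3 -m creep '[[255,[-0.2,0.7,0],0],[255,[0,0,0],0],[255,[0,0,0],0],[255,[0,0,-1],0],[255,[0,0,-1],0],[255,[0,0,0],0],[255,[0,0,0],0],[255,[0,0,0],0]]'
python3 - <<'E'
exec(open('st.py').read())
for c in ('top','scene'):
    p,d=cam(c)
b=load('scene')['p'][120:210,300:400]
cv2.imwrite('pics/s10.png',cv2.resize(b,None,fx=6,fy=6,interpolation=cv2.INTER_CUBIC))
b=load('top')['p'][155:265,95:235]
cv2.imwrite('pics/t10.png',cv2.resize(b,None,fx=5.4,fy=5.4,interpolation=cv2.INTER_CUBIC))
from tilt import *
h=[.5966,.218,.087]
for nm in (['scene'],['top'],):
  for z in (.087,.092):
    h[2]=z;p,k,e=fitdrv(nm,h,.29,0,.2); print(p.round(4),np.degrees(p[3:]).round(1),k,e)
E
```

```text
time: 11.72
tool_pos: [0.6709, 0.2414, 0.0614]
tcp_rot: [2.067, 0.301, -2.066]
wrist_force: [-0.5, 2.4, 1.1]
width: 0.29
t 11.72 tcp [0.6709 0.2414 0.0614] toolx [ 0.  0. -1.] jawyaw -73.46 F [-0.5  2.4  1.1] T [ 0.49  0.08 -0.12] w 24.7 q [0.31 0.44 1.64 0.   1.07 1.59]
[0.5977 0.22   0.0884 0.2813 0.1955] [16.1 11.2] 292 0.0015402189265858672
[2.7421 0.8284 0.5225 0.2757 0.1928] [15.8 11. ] 0 nan
[0.596  0.2195 0.0894 0.2887 0.1871] [16.5 10.7] 288 0.0013266399223360722
[0.5967 0.2197 0.0896 0.2891 0.188 ] [16.6 10.8] 286 0.001330019705069574
  return _methods._mean(a, axis=axis, dtype=dtype,
  ret = ret.dtype.type(ret / rcount)
```

View pics/s10.png

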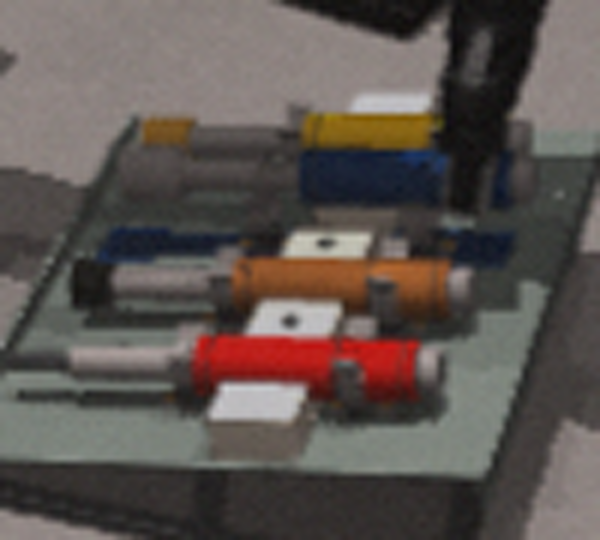

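View pics/t10.png

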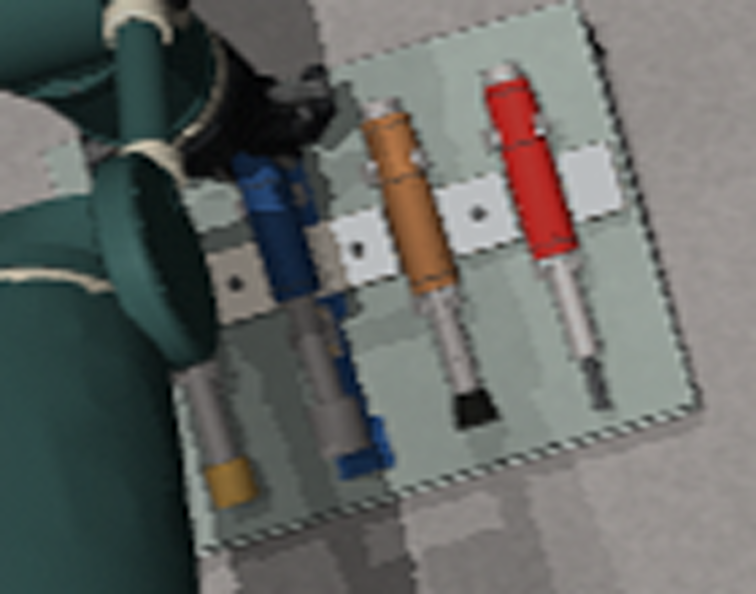

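```bash
python3 -m creep '[[255,[-0.3,1.0,0],0],[255,[0,0,0],0],[255,[0,0,0],0],[255,[0,0,0],0],[255,[0,0,0],0],[255,[0,0,0],0],[255,[0,0,0],0],[255,[0,0,0],0]]'; python3 st.py
python3 -m creep '[[255,[0,0,-1.5],0],[255,[0,0,0],0],[255,[0,0,0],0],[255,[0,0,-1.5],0],[255,[0,0,0],0],[255,[0,0,0],0],[255,[0,0,0],0],[255,[0,0,0],0]]'; python3 st.py
```

```text
time: 12.48
tool_pos: [0.6707, 0.2419, 0.0613]
tcp_rot: [2.067, 0.3, -2.066]
wrist_force: [-0.2, -0.3, 3.0]
width: 0.293
t 12.48 tcp [0.6707 0.2419 0.0613] toolx [ 0. -0. -1.] jawyaw -73.47 F [-0.2 -0.3  3. ] T [-0.01  0.04 -0.01] w 24.9 q [ 0.31  0.44  1.64 -0.    1.07  1.59]
time: 13.15
tool_pos: [0.6705, 0.242, 0.0579]
tcp_rot: [2.066, 0.3, -2.066]
wrist_force: [0.3, -1.3, 2.0]
width: 0.289
t 13.15 tcp [0.6705 0.242  0.0579] toolx [-0. -0. -1.] jawyaw -73.46 F [ 0.3 -1.3  2. ] T [-0.11 -0.05  0.02] w 24.6 q [ 0.31  0.44  1.64 -0.    1.06  1.59]
```

```bash
python3 -m creep '[[255,[0,0,-1],0],[255,[0,0,0],0],[255,[0,0,-1],0],[255,[0,0,0],0],[255,[0,0,-1],0],[255,[0,0,0],0],[255,[0,0,0],0],[255,[0,0,0],0]]'; python3 st.py
python3 -m creep '[[255,[0,0,-1],0],[255,[0,0,0],0],[255,[0,0,-1],0],[255,[0,0,0],0],[255,[0,0,-1],0],[255,[0,0,0],0],[255,[0,0,0],0],[255,[0,0,0],0]]'; python3 st.py
```

```text
time: 13.82
tool_pos: [0.6704, 0.242, 0.0547]
tcp_rot: [2.066, 0.3, -2.067]
wrist_force: [-0.2, -1.1, 1.1]
width: 0.291
t 13.82 tcp [0.6704 0.242  0.0547] toolx [-0. -0. -1.] jawyaw -73.46 F [-0.2 -1.1  1.1] T [-0.13 -0.08  0.05] w 24.8 q [ 0.31  0.44  1.64 -0.    1.06  1.59]
time: 14.48
tool_pos: [0.6706, 0.2419, 0.052]
tcp_rot: [2.067, 0.3, -2.066]
wrist_force: [1.5, -1.3, 2.3]
width: 0.289
t 14.48 tcp [0.6706 0.2419 0.052 ] toolx [ 0. -0. -1.] jawyaw -73.46 F [ 1.5 -1.3  2.3] T [-0.36  0.09  0.13] w 24.6 q [ 0.31  0.45  1.64 -0.    1.05  1.59]
```

```bash
cat > look.py <<'E'
import sys
from h import *
from tilt import fitdrv
exec(open('st.py').read().split('\n',1)[1])
for c in ('top','scene'):
    p,d=cam(c)
b=load('scene')['p'][120:210,300:400]; b=cv2.resize(b,(450,405),interpolation=cv2.INTER_CUBIC)
a=load('top')['p'][165:255,110:190]; a=cv2.resize(a,(350,405),interpolation=cv2.INTER_CUBIC)
cv2.imwrite('pics/l%s.png'%sys.argv[1],np.hstack([b,a]))
h0=np.array([.5834,.2145,.0661]); d=np.array([.9583,.2857,0]); e=np.array([-.2857,.9583,0]);k=np.array([0,0,1.])
ux=d*c12 if 0 else d*np.cos(np.radians(12))+k*np.sin(np.radians(12)); uz=k*np.cos(np.radians(12))-d*np.sin(np.radians(12))
for nm in ('scene','top'):
    best=None
    for h in (.002,.008,.014):
        p,n_,r=fitdrv([nm],h0+.013*ux+h*uz,.29,0,.2)
        if n_>100 and (best is None or n_>best[1]): best=(p,n_,r)
    if best:
        q=best[0][:3]-h0; print(nm,'s',(q@ux*1e3).round(1),'y',(q@e*1e3).round(1),'perp',(q@uz*1e3).round(1),'yaw,tilt',np.degrees(best[0][3:]).round(1),best[1])
E
python3 look.py 11
```

```text
t 14.48 tcp [0.6706 0.2419 0.052 ] toolx [ 0. -0. -1.] jawyaw -73.46 F [ 1.5 -1.3  2.3] T [-0.36  0.09  0.13] w 24.6 q [ 0.31  0.45  1.64 -0.    1.05  1.59]
scene s 17.1 y 1.7 perp 11.1 yaw,tilt [17.1  9.5] 300
top s 15.2 y 2.0 perp 12.5 yaw,tilt [16.3  9.6] 311
```

View pics/l11.png

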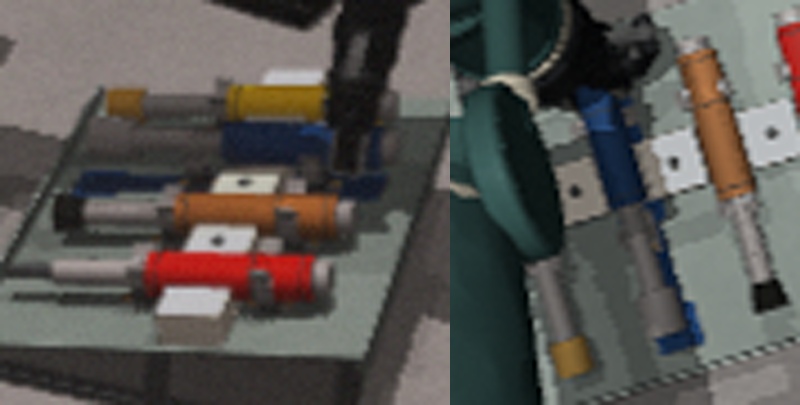

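```bash
python3 -m creep '[[255,[0,-0.2,-1],0],[255,[0,0,0],0],[255,[0,0,-1],0],[255,[0,0,0],0],[255,[0,0,-1],0],[255,[0,0,0],0],[255,[0,0,0],0],[255,[0,0,0],0]]'; python3 st.py
python3 -m creep '[[255,[0,0,-1],0],[255,[0,0,0],0],[255,[0,0,0],0],[255,[0,0,-1],0],[255,[0,0,0],0],[255,[0,0,0],0],[255,[0,0,0],0],[255,[0,0,0],0]]'; python3 st.py
```

```text
time: 15.25
tool_pos: [0.6703, 0.2416, 0.0486]
tcp_rot: [2.066, 0.3, -2.067]
wrist_force: [1.0, -2.9, 1.0]
width: 0.291
t 15.25 tcp [0.6703 0.2416 0.0486] toolx [-0.    -0.001 -1.   ] jawyaw -73.45 F [ 1.  -2.9  1. ] T [-0.52  0.01  0.34] w 24.8 q [ 0.31  0.45  1.64 -0.    1.05  1.59]
time: 15.92
tool_pos: [0.6703, 0.2417, 0.0468]
tcp_rot: [2.066, 0.3, -2.067]
wrist_force: [1.6, -3.5, 0.6]
width: 0.289
t 15.92 tcp [0.6703 0.2417 0.0468] toolx [-0. -0. -1.] jawyaw -73.46 F [ 1.6 -3.5  0.6] T [-0.79  0.15  0.38] w 24.6 q [ 0.31  0.45  1.65 -0.    1.04  1.59]
```

```bash
python3 look.py 12; python3 - <<'E'
from h import *
p,d=cam('wrist'); cv2.imwrite('pics/w12.png',cv2.resize(p[140:340,100:500],None,fx=2,fy=2,interpolation=cv2.INTER_CUBIC))
E
```

```text
t 15.92 tcp [0.6703 0.2417 0.0468] toolx [-0. -0. -1.] jawyaw -73.46 F [ 1.6 -3.5  0.6] T [-0.79  0.15  0.38] w 24.6 q [ 0.31  0.45  1.65 -0.    1.04  1.59]
scene s 14.4 y 2.2 perp 9.6 yaw,tilt [16.5  7.4] 291
top s 15.1 y 1.8 perp 11.6 yaw,tilt [16.3  7.4] 298
```

View pics/l12.png

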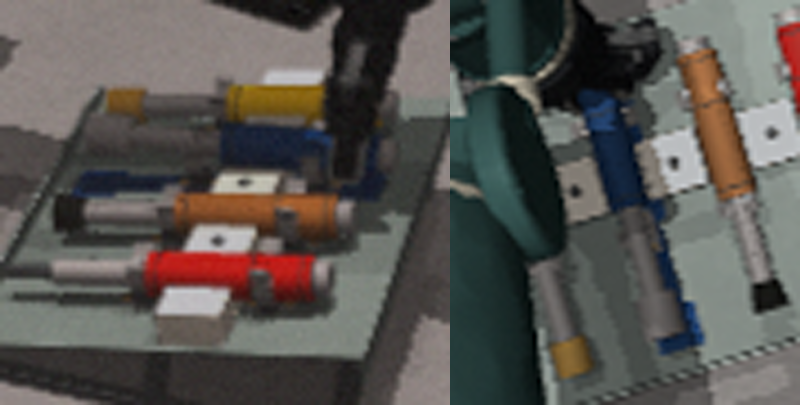

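View pics/w12.png

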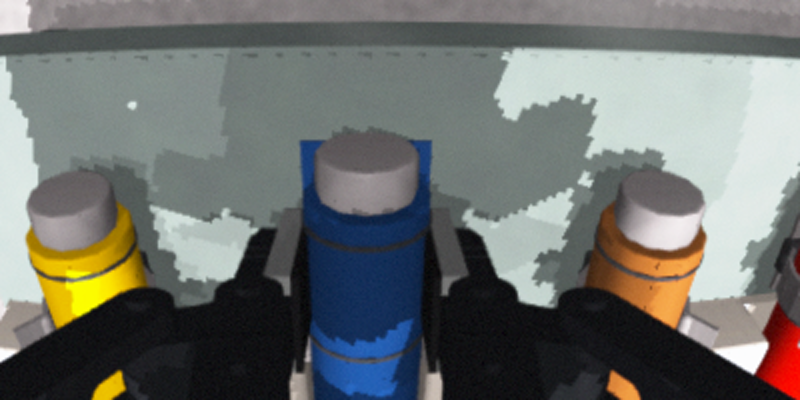

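```bash
python3 - <<'E'
from h import *
from scipy.optimize import least_squares
h0=np.array([.5834,.2145,.0661]); d=np.array([.9583,.2857,0]); e=np.array([-.2857,.9583,0]);k=np.array([0,0,1.])
ux=d*np.cos(np.radians(12))+k*np.sin(np.radians(12)); uz=k*np.cos(np.radians(12))-d*np.sin(np.radians(12))
B=np.stack([ux,e,uz])
for nm in ('scene','top','wrist'):
    n=load(nm); X=(wcloud if nm=='wrist' else scloud)(n)[n['d']>0]; L=(X-h0)@B.T
    m=(abs(L[:,0])<.12)&(abs(L[:,1]-.0)<.2)&(L[:,2]<-.012)&(L[:,2]>-.03)
    f=L[m]; f=f[abs(f[:,2]-np.median(f[:,2]))<.004]
    A=np.c_[f[:,:2],np.ones(len(f))]; c=np.linalg.lstsq(A,f[:,2],rcond=None)[0]; print(nm,'board perp at home',(c[2]*1e3).round(2),'slopes deg',np.degrees(c[:2]).round(2),len(f))
    for name,y,lo,hi in (('red',-.14,.005,.06),('lapper',-.07,.005,.06),('yellow',.07,.005,.06),('driver_handle',.0,.02,.07),('driver neck',0,-.040,.010)):
        r=.008 if 'neck' in name else .014
        def sd(p,Q): return np.hypot(Q[:,1]-p[0]-p[2]*(Q[:,0]-.03),Q[:,2]-p[1]-p[3]*(Q[:,0]-.03))-r
        p=np.array([y,.0 if 'd' != name[0] else .009,0,-.05 if 'd'==name[0] else 0]); 
        for tol in (.008,.005,.003,.003):
            m=(L[:,0]>lo)&(L[:,0]<hi)&(abs(sd(p,L))<tol)
            Q=L[m]
            if m.sum()<15: break
            p=least_squares(lambda q:sd(q,Q),p,loss='soft_l1',f_scale=.001).x
        print('  ',name,m.sum(),'y',(p[0]*1e3).round(1),'perp@30',(p[1]*1e3).round(1),'yaw,tilt',np.degrees(p[2:]).round(1))
E
```

```text
scene board perp at home -20.85 slopes deg [-0.04  0.05] 1827
   red 149 y -138.6 perp@30 -1.4 yaw,tilt [ 1.  -0.6]
   lapper 110 y -69.4 perp@30 -2.0 yaw,tilt [-1.7  1.7]
   yellow 101 y 72.6 perp@30 0.3 yaw,tilt [-0.7 -5.1]
   driver_handle 122 y 2.7 perp@30 8.6 yaw,tilt [-2.3 -3.7]
   driver neck 75 y -4.4 perp@30 5.9 yaw,tilt [-5.8 -7.5]
top board perp at home -19.35 slopes deg [0.01 0.02] 3104
   red 148 y -138.2 perp@30 0.2 yaw,tilt [-1.3 -0.3]
   lapper 162 y -68.3 perp@30 0.9 yaw,tilt [-0.1 -2.2]
   yellow 0 y 70.0 perp@30 0.0 yaw,tilt [0. 0.]
   driver_handle 129 y 1.4 perp@30 10.9 yaw,tilt [ 0.7 -5.6]
   driver neck 84 y 2.3 perp@30 9.9 yaw,tilt [ 0.5 -5.1]
wrist board perp at home -19.84 slopes deg [-0.33 -0.01] 26738
   red 1067 y -138.0 perp@30 -1.0 yaw,tilt [-0.5  0.5]
   lapper 272 y -68.1 perp@30 -0.7 yaw,tilt [ 0.3 -0.1]
   yellow 271 y 72.0 perp@30 -0.7 yaw,tilt [-0.5  0.1]
   driver_handle 978 y -5.7 perp@30 5.6 yaw,tilt [12.4  0.6]
   driver neck 0 y 0.0 perp@30 9.0 yaw,tilt [ 0.  -2.9]
```

```bash
for i in 1 2 ; do python3 -m creep '[[255,[0,0,-1],0],[255,[0,0,0],0],[255,[0,0,0],0],[255,[0,0,0],0],[255,[0,0,0],0],[255,[0,0,0],0],[255,[0,0,0],0],[255,[0,0,0],0]]' >/dev/null; python3 st.py; done
```

```text
t 16.73 tcp [0.67   0.2425 0.0458] toolx [-0.001  0.001 -1.   ] jawyaw -73.48 F [-0.4  2.2 -0.9] T [ 0.38  0.36 -0.24] w 24.9 q [0.31 0.45 1.65 0.   1.04 1.59]
t 17.4 tcp [0.6706 0.2413 0.0448] toolx [-0.    -0.001 -1.   ] jawyaw -73.45 F [ 1.9 -3.5 -4.6] T [-0.61 -0.21  0.39] w 24.3 q [ 0.31  0.45  1.65 -0.    1.04  1.59]
```

```bash
for i in 1 2 ; do python3 -m creep '[[255,[0,0,-1],0],[255,[0,0,0],0],[255,[0,0,0],0],[255,[0,0,0],0],[255,[0,0,0],0],[255,[0,0,0],0],[255,[0,0,0],0],[255,[0,0,0],0]]' >/dev/null; python3 st.py; done; python3 look.py 13
```

```text
t 18.07 tcp [0.6706 0.2416 0.0442] toolx [ 0. -0. -1.] jawyaw -73.46 F [ 1.2 -5.  -1.1] T [-0.93 -0.06  0.49] w 24.8 q [ 0.31  0.45  1.65 -0.    1.04  1.59]
t 18.73 tcp [0.6707 0.2418 0.0433] toolx [ 0. -0. -1.] jawyaw -73.46 F [ 1.8 -4.4 -1.5] T [-0.89 -0.01  0.48] w 24.0 q [ 0.31  0.46  1.65 -0.    1.04  1.59]
t 18.73 tcp [0.6707 0.2418 0.0433] toolx [ 0. -0. -1.] jawyaw -73.46 F [ 1.8 -4.4 -1.5] T [-0.89 -0.01  0.48] w 24.0 q [ 0.31  0.46  1.65 -0.    1.04  1.59]
scene s 14.1 y 2.2 perp 9.2 yaw,tilt [16.3  5.4] 284
top s 12.0 y 2.3 perp 10.9 yaw,tilt [16.2  5.6] 320
```

View pics/l13.png

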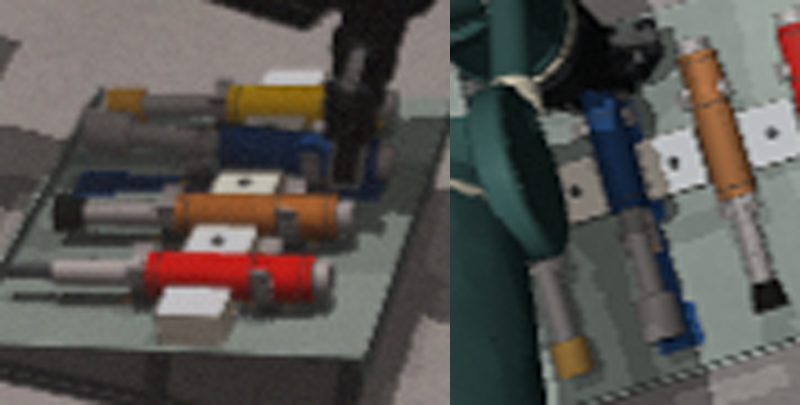

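```bash
for i in 1 2 3; do python3 -m creep '[[255,[0,0,-1],0],[255,[0,0,0],0],[255,[0,0,0],0],[255,[0,0,0],0],[255,[0,0,0],0],[255,[0,0,0],0],[255,[0,0,0],0],[255,[0,0,0],0]]' >/dev/null; python3 st.py; done
```

```text
t 19.5 tcp [0.6707 0.2419 0.0424] toolx [ 0.  0. -1.] jawyaw -73.46 F [ 1.1 -4.6 -0.2] T [-0.93  0.1   0.41] w 25.0 q [ 0.31  0.46  1.65 -0.    1.04  1.59]
t 20.17 tcp [0.6702 0.2418 0.0406] toolx [-0.001 -0.    -1.   ] jawyaw -73.46 F [ 1.1 -3.8 -4.4] T [-0.73 -0.07  0.44] w 24.4 q [ 0.31  0.46  1.65 -0.    1.04  1.59]
t 20.83 tcp [0.6703 0.2418 0.04  ] toolx [-0. -0. -1.] jawyaw -73.46 F [ 0.7 -5.1 -2.9] T [-0.89 -0.    0.39] w 24.4 q [ 0.31  0.46  1.65 -0.    1.03  1.59]
```

```bash
python3 look.py 14; python3 - <<'E'
from h import *
p,d=cam('wrist'); cv2.imwrite('pics/w14.png',cv2.resize(p[140:340,100:500],None,fx=2,fy=2,interpolation=cv2.INTER_CUBIC))
E
```

```text
t 20.83 tcp [0.6703 0.2418 0.04  ] toolx [-0. -0. -1.] jawyaw -73.46 F [ 0.7 -5.1 -2.9] T [-0.89 -0.    0.39] w 24.4 q [ 0.31  0.46  1.65 -0.    1.03  1.59]
scene s 13.1 y 2.0 perp 8.1 yaw,tilt [16.7  2.2] 290
top s 10.4 y 2.3 perp 11.0 yaw,tilt [16.6  3.4] 302
```

View pics/w14.png

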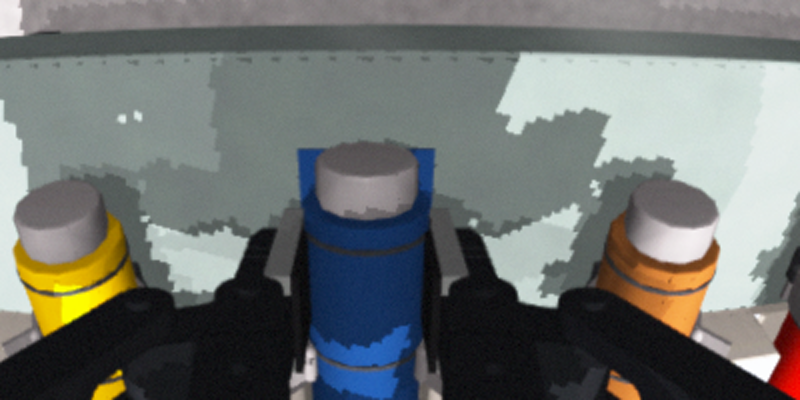

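View pics/l14.png

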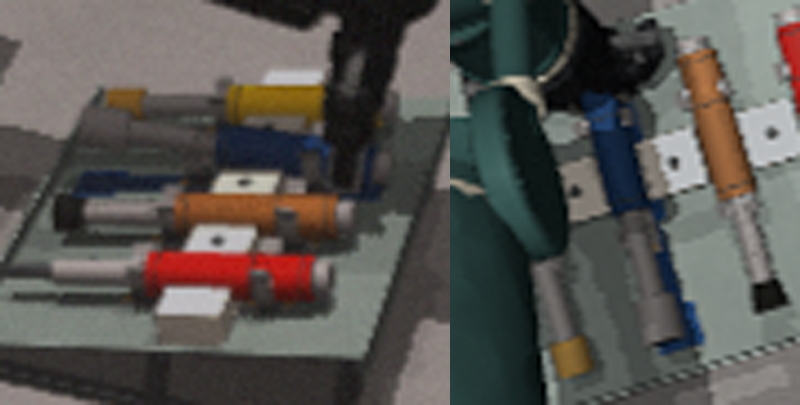

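```bash
python3 -m creep '[[165,[0,0,0],0],[145,[0,0,0],0],[125,[0,0,0],0],[120,[0,0,0],0],[120,[0,0,0],0],[120,[0,0,0],0],[120,[0,0,0],0],[120,[0,0,0],0]]'; python3 look.py 15
```

```text
time: 21.65
tool_pos: [0.6705, 0.242, 0.0402]
tcp_rot: [2.067, 0.3, -2.066]
wrist_force: [0.0, 0.9, -0.2]
width: 0.528
t 21.65 tcp [0.6705 0.242  0.0402] toolx [ 0.  0. -1.] jawyaw -73.47 F [ 0.   0.9 -0.2] T [-0.05 -0.02 -0.04] w 44.9 q [0.31 0.46 1.65 0.   1.03 1.59]
scene s 13.0 y 1.3 perp 8.9 yaw,tilt [16.9  1.8] 297
top s 10.8 y 1.7 perp 11.3 yaw,tilt [16.9  2.4] 311
```

View pics/l15.png

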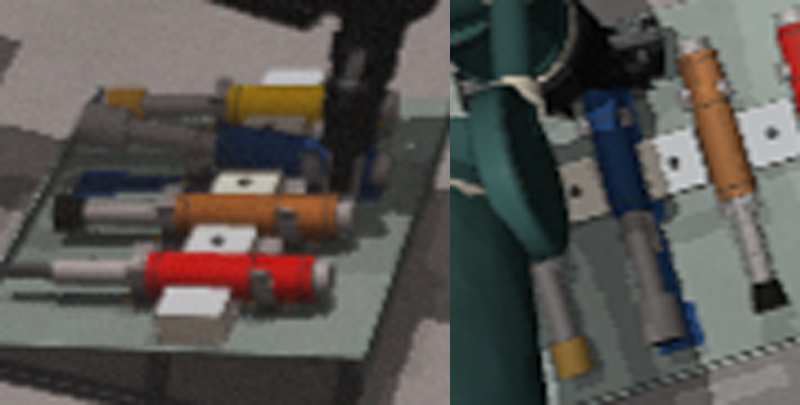

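```bash
python3 -m creep '[[120,[0,0,4],0],[120,[0,0,6],0],[120,[0,0,8],0],[120,[0,0,10],0],[120,[0,0,10],0],[120,[0,0,10],0],[120,[0,0,8],0],[120,[0,0,4],0]]'
python3 -m creep '[[255,[-8,-2.3,0],0],[255,[-10,-3,0],0],[255,[-11,-3.2,0],0],[255,[-11,-3.2,0],0],[255,[-11,-3.2,0],0],[255,[-11,-3.2,0],0],[255,[-10,-3,0],0],[255,[-6,-1.8,0],0]]' 60
python3 -m creep '[[255,[0,0,-4],0],[255,[0,0,-6],0],[255,[0,0,-8],0],[255,[0,0,-8],0],[255,[0,0,-6],0],[255,[0,0,-2],0],[255,[0,0,0],0],[255,[0,0,0],0]]'
python3 look.py 16
```

```text
time: 22.42
tool_pos: [0.6718, 0.2423, 0.1028]
tcp_rot: [2.07, 0.301, -2.063]
wrist_force: [0.5, 0.0, 0.1]
width: 0.528
time: 23.08
tool_pos: [0.5904, 0.2184, 0.0994]
tcp_rot: [2.064, 0.3, -2.068]
wrist_force: [0.2, -0.5, 0.6]
width: 0.002
time: 23.75
tool_pos: [0.5925, 0.219, 0.0656]
tcp_rot: [2.066, 0.3, -2.067]
wrist_force: [0.1, -0.1, -0.6]
width: 0.001
t 23.75 tcp [0.5925 0.219  0.0656] toolx [-0.001 -0.    -1.   ] jawyaw -73.47 F [ 0.1 -0.1 -0.6] T [ 0.01  0.   -0.03] w 0.1 q [0.31 0.29 1.82 0.   1.02 1.6 ]
scene s 12.9 y 1.1 perp 9.1 yaw,tilt [16.9  2.1] 282
top s 12.0 y 0.4 perp 10.0 yaw,tilt [15.6  1.6] 195
```

View pics/l16.png

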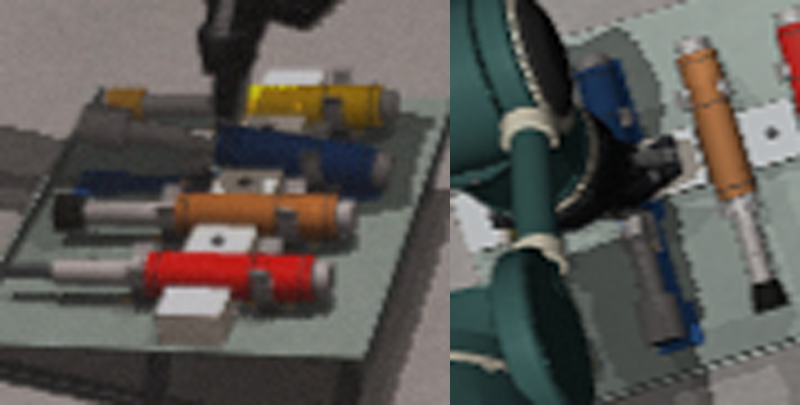

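```bash
python3 -m creep '[[255,[0,0,-2],0],[255,[0,0,-1],0],[255,[0,0,-1],0],[255,[0,0,-1],0],[255,[0,0,0],0],[255,[0,0,0],0],[255,[0,0,0],0],[255,[0,0,0],0]]'
python3 -m creep '[[255,[0,0,-1],0],[255,[0,0,0],0],[255,[0,0,-1],0],[255,[0,0,0],0],[255,[0,0,0],0],[255,[0,0,0],0],[255,[0,0,0],0],[255,[0,0,0],0]]'; python3 st.py
```

```text
time: 24.52
tool_pos: [0.5926, 0.219, 0.0612]
tcp_rot: [2.067, 0.3, -2.066]
wrist_force: [-0.3, -0.6, 0.9]
width: -0.003
time: 25.18
tool_pos: [0.5928, 0.2191, 0.0602]
tcp_rot: [2.067, 0.3, -2.066]
wrist_force: [-3.2, -0.3, 5.5]
width: -0.003
t 25.18 tcp [0.5928 0.2191 0.0602] toolx [ 0.001  0.    -1.   ] jawyaw -73.46 F [-3.2 -0.3  5.5] T [-0.15  0.33  0.05] w -0.2 q [ 0.31  0.3   1.83 -0.    1.01  1.6 ]
```

```bash
for i in 1 2; do python3 -m creep '[[255,[0,0,-0.7],0],[255,[0,0,0],0],[255,[0,0,-0.7],0],[255,[0,0,0],0],[255,[0,0,0],0],[255,[0,0,0],0],[255,[0,0,0],0],[255,[0,0,0],0]]' >/dev/null; python3 st.py; done
```

```text
t 25.85 tcp [0.5928 0.2191 0.0594] toolx [ 0.001  0.    -1.   ] jawyaw -73.46 F [-3.2 -0.3  8.5] T [-0.15  0.58 -0.  ] w -0.1 q [0.31 0.3  1.83 0.   1.01 1.6 ]
t 26.52 tcp [0.5929 0.2191 0.0584] toolx [ 0.001  0.    -1.   ] jawyaw -73.46 F [-3.8 -1.   9.5] T [-0.17  0.64 -0.01] w -0.1 q [0.31 0.3  1.83 0.   1.01 1.6 ]
```

```bash
for i in 1 2; do python3 -m creep '[[255,[0,0,-0.8],0],[255,[0,0,0],0],[255,[0,0,-0.8],0],[255,[0,0,0],0],[255,[0,0,0],0],[255,[0,0,0],0],[255,[0,0,0],0],[255,[0,0,0],0]]' >/dev/null; python3 st.py; done
```

```text
t 27.18 tcp [0.5929 0.2191 0.0565] toolx [ 0.001  0.    -1.   ] jawyaw -73.46 F [-3.4 -0.4  9. ] T [-0.16  0.55  0.03] w -0.0 q [0.31 0.3  1.83 0.   1.01 1.6 ]
t 27.85 tcp [0.5924 0.2189 0.0529] toolx [-0. -0. -1.] jawyaw -73.47 F [0.6 0.4 0.8] T [-0.05  0.01  0.01] w 0.1 q [0.31 0.31 1.83 0.   1.   1.6 ]
```

```bash
python3 look.py 17
```

```text
t 27.85 tcp [0.5924 0.2189 0.0529] toolx [-0. -0. -1.] jawyaw -73.47 F [0.6 0.4 0.8] T [-0.05  0.01  0.01] w 0.1 q [0.31 0.31 1.83 0.   1.   1.6 ]
top s 8.1 y 0.7 perp -0.1 yaw,tilt [15.3 11.3] 182
  return _methods._mean(a, axis=axis, dtype=dtype,
  ret = ret.dtype.type(ret / rcount)
```

View pics/l17.png

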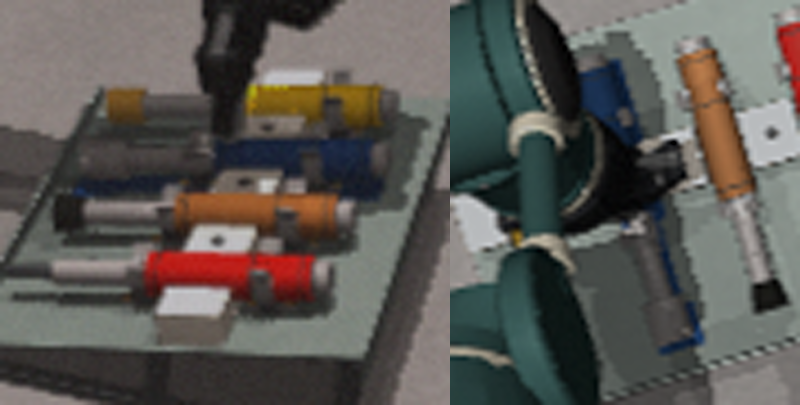

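```bash
python3 -m creep '[[255,[0,0,3],0],[255,[0,0,6],0],[255,[0,0,8],0],[255,[0,0,10],0],[255,[0,0,10],0],[255,[0,0,10],0],[255,[0,0,7],0],[255,[0,0,3],0]]'
python3 -m creep '[[255,[8,2.4,0],0],[255,[14,4.2,0],0],[255,[18,5.4,0],0],[255,[21,6.3,0],0],[255,[21,6.3,0],0],[255,[19,5.6,0],0],[255,[14,4.2,0],0],[255,[8,2.4,0],0]]'
python3 - <<'E'
exec(open('st.py').read())
p,d=cam('wrist'); cv2.imwrite('pics/w18.png',p)
n=load('wrist');X=wcloud(n)
h0=np.array([.5829,.2162,.0661]); d=np.array([.9583,.2857,0]); e=np.array([-.2857,.9583,0]);k=np.array([0,0,1.])
c,s=np.cos(np.radians(12)),np.sin(np.radians(12));B=np.stack([d*c+k*s,e,k*c-d*s])
L=(X-h0)@B.T; L=L[n['d']>0]
for y in (0,-.07,.07,-.14):
    m=(abs(L[:,1]-y)<.008)&(L[:,2]>0)&(L[:,2]<.02)&(L[:,0]>.08)&(L[:,0]<.14); print(y,m.sum(),'butt s',np.percentile(L[m][:,0],98).round(4) if m.sum() else 0)
E
python3 look.py 18
```

```text
time: 28.62
tool_pos: [0.5938, 0.2194, 0.1126]
tcp_rot: [2.07, 0.301, -2.063]
wrist_force: [0.5, -0.0, 0.6]
width: -0.002
time: 29.28
tool_pos: [0.7171, 0.2562, 0.1089]
tcp_rot: [2.066, 0.3, -2.067]
wrist_force: [0.6, 0.2, 0.7]
width: 0.003
t 29.28 tcp [0.7171 0.2562 0.1089] toolx [-0. -0. -1.] jawyaw -73.47 F [0.6 0.2 0.7] T [-0.    0.01 -0.01] w 0.3 q [ 0.31  0.48  1.48 -0.    1.18  1.59]
0 0 butt s 0
-0.07 488 butt s 0.1104
0.07 464 butt s 0.1104
-0.14 653 butt s 0.1102
t 29.33 tcp [0.7177 0.2563 0.1089] toolx [ 0.001  0.    -1.   ] jawyaw -73.47 F [ 2.   0.2 -0.3] T [ 0.02 -0.04 -0.02] w 0.2 q [ 0.31  0.48  1.48 -0.    1.18  1.59]
scene s 13.6 y 1.9 perp -1.9 yaw,tilt [17.7 12.8] 241
top s 13.0 y 1.7 perp 0.2 yaw,tilt [17.  11.5] 302
  return _methods._mean(a, axis=axis, dtype=dtype,
  ret = ret.dtype.type(ret / rcount)
```

View pics/w18.png

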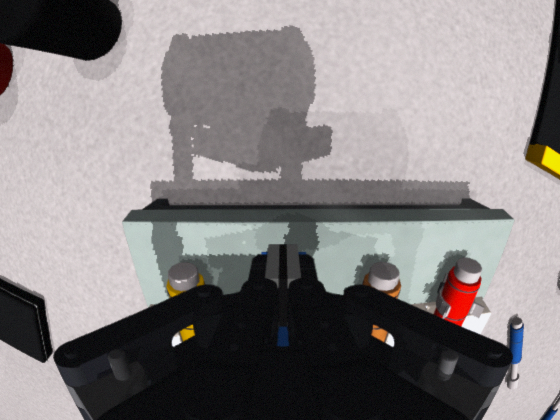

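View pics/l18.png

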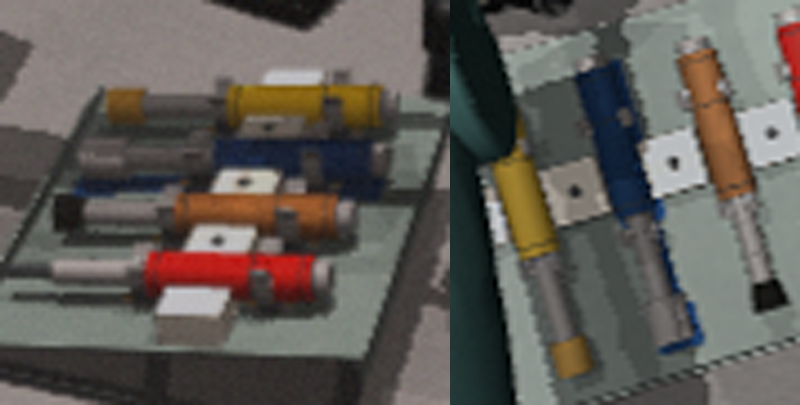

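```bash
python3 -m creep '[[255,[0,0,-4],0],[255,[0,0,-7],0],[255,[0,0,-9],0],[255,[0,0,-9],0],[255,[0,0,-9],0],[255,[0,0,-7],0],[255,[0,0,-4],0],[255,[0,0,0],0]]'
python3 st.py
python3 -m creep '[[255,[-1.9,-0.55,-0.4],0],[255,[-1.9,-0.55,-0.4],0],[255,[-1.9,-0.55,-0.4],0],[255,[-0.95,-0.28,-0.2],0],[255,[0,0,0],0],[255,[0,0,0],0],[255,[0,0,0],0],[255,[0,0,0],0]]'
python3 look.py 19
```

```text
time: 30.1
tool_pos: [0.7142, 0.2554, 0.0589]
tcp_rot: [2.063, 0.3, -2.069]
wrist_force: [0.5, -0.3, -1.0]
width: -0.0
t 30.1 tcp [0.7142 0.2554 0.0589] toolx [-0.003 -0.001 -1.   ] jawyaw -73.46 F [ 0.5 -0.3 -1. ] T [-0.    0.05 -0.04] w -0.0 q [ 0.31  0.52  1.52 -0.    1.11  1.59]
time: 30.77
tool_pos: [0.709, 0.2539, 0.0599]
tcp_rot: [2.067, 0.3, -2.066]
wrist_force: [0.3, 0.6, 0.2]
width: 0.002
t 30.77 tcp [0.709  0.2539 0.0599] toolx [ 0.  0. -1.] jawyaw -73.46 F [0.3 0.6 0.2] T [0.   0.01 0.01] w 0.1 q [0.31 0.51 1.54 0.   1.1  1.59]
scene s 14.0 y 0.0 perp -2.4 yaw,tilt [17.3 13. ] 228
top s 8.4 y 2.1 perp 0.1 yaw,tilt [16.7 11.6] 312
  return _methods._mean(a, axis=axis, dtype=dtype,
  ret = ret.dtype.type(ret / rcount)
```

View pics/l19.png

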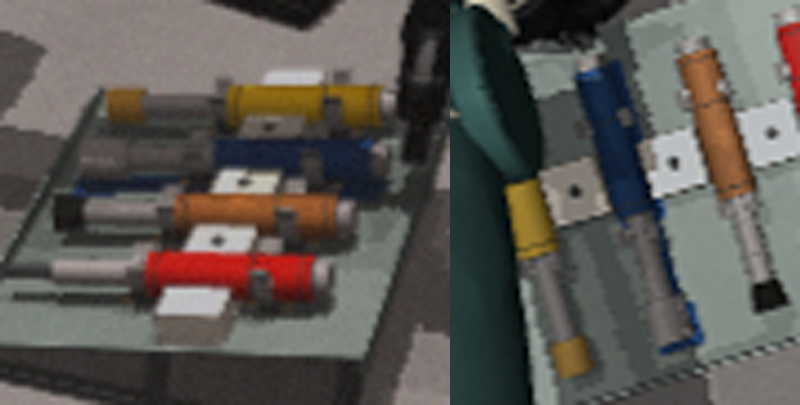

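```bash
python3 -m creep '[[255,[-1.4,-0.42,-0.6],0],[255,[-1.4,-0.42,-0.6],0],[255,[0,0,0],0],[255,[-1.4,-0.42,-0.3],0],[255,[0,0,0],0],[255,[0,0,0],0],[255,[0,0,0],0],[255,[0,0,0],0]]'
python3 st.py
python3 -m creep '[[255,[-1.4,-0.42,-0.3],0],[255,[0,0,0],0],[255,[-1.4,-0.42,-0.3],0],[255,[0,0,0],0],[255,[0,0,0],0],[255,[0,0,0],0],[255,[0,0,0],0],[255,[0,0,0],0]]'
python3 st.py
```

```text
time: 31.53
tool_pos: [0.7047, 0.2526, 0.0583]
tcp_rot: [2.067, 0.3, -2.066]
wrist_force: [-0.5, -0.3, -0.2]
width: 0.001
t 31.53 tcp [0.7047 0.2526 0.0583] toolx [ 0.  0. -1.] jawyaw -73.47 F [-0.5 -0.3 -0.2] T [-0.01 -0.    0.04] w 0.1 q [0.31 0.5  1.55 0.   1.09 1.59]
time: 32.2
tool_pos: [0.7022, 0.2518, 0.0578]
tcp_rot: [2.067, 0.3, -2.066]
wrist_force: [1.8, 1.7, 1.4]
width: 0.0
t 32.2 tcp [0.7022 0.2518 0.0578] toolx [ 0.001  0.    -1.   ] jawyaw -73.47 F [1.8 1.7 1.4] T [ 0.13 -0.39  0.03] w 0.0 q [ 0.31  0.5   1.56 -0.    1.09  1.59]
```

```bash
for i in 1 2; do python3 -m creep '[[255,[-1,-0.3,-0.2],0],[255,[0,0,0],0],[255,[-1,-0.3,-0.2],0],[255,[0,0,0],0],[255,[0,0,0],0],[255,[0,0,0],0],[255,[0,0,0],0],[255,[0,0,0],0]]' >/dev/null
python3 st.py; done; python3 look.py 20 2>/dev/null
```

```text
t 32.87 tcp [0.6996 0.2511 0.0571] toolx [-0.001 -0.    -1.   ] jawyaw -73.46 F [1.6 0.6 0.2] T [ 0.11 -0.24  0.02] w 0.1 q [0.31 0.49 1.56 0.   1.09 1.59]
t 33.53 tcp [0.6977 0.2505 0.0567] toolx [-0. -0. -1.] jawyaw -73.46 F [1.1 1.2 0.3] T [ 0.09 -0.26  0.02] w 0.3 q [ 0.31  0.49  1.57 -0.    1.08  1.59]
t 33.53 tcp [0.6977 0.2505 0.0567] toolx [-0. -0. -1.] jawyaw -73.46 F [1.1 1.2 0.3] T [ 0.09 -0.26  0.02] w 0.3 q [ 0.31  0.49  1.57 -0.    1.08  1.59]
top s 13.2 y 2.4 perp 0.0 yaw,tilt [16.7 12.1] 251
```

View pics/l20.png

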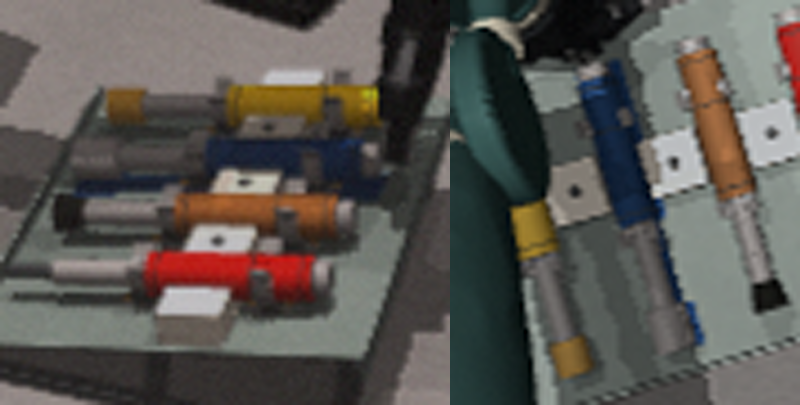

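```bash
for i in 1 2; do python3 -m creep '[[255,[-0.9,-0.27,-0.2],0],[255,[0,0,0],0],[255,[-0.5,-0.15,-0.1],0],[255,[0,0,0],0],[255,[0,0,0],0],[255,[0,0,0],0],[255,[0,0,0],0],[255,[0,0,0],0]]' >/dev/null
python3 st.py; done
```

```text
t 34.3 tcp [0.6965 0.2501 0.0565] toolx [ 0. -0. -1.] jawyaw -73.46 F [ 1.9  0.3 -0.6] T [ 0.11 -0.45  0.  ] w -0.4 q [ 0.31  0.49  1.57 -0.    1.08  1.59]
t 34.97 tcp [0.6956 0.2499 0.0564] toolx [ 0.001  0.    -1.   ] jawyaw -73.47 F [ 4.4  0.8 -0.4] T [ 0.26 -0.85 -0.  ] w -0.2 q [ 0.31  0.49  1.57 -0.    1.08  1.59]
```

```bash
for i in 1 2; do python3 -m creep '[[255,[-0.7,-0.2,-0.2],0],[255,[0,0,0],0],[255,[-0.5,-0.15,-0.1],0],[255,[0,0,0],0],[255,[0,0,0],0],[255,[0,0,0],0],[255,[0,0,0],0],[255,[0,0,0],0]]' >/dev/null
python3 st.py; done; python3 look.py 21 2>/dev/null; python3 - <<'E'
from h import *
b=load('scene')['p'][135:205,305:400]; cv2.imwrite('pics/s21.png',cv2.resize(b,None,fx=8,fy=8,interpolation=cv2.INTER_CUBIC))
E
```

```text
t 35.63 tcp [0.6956 0.2499 0.0566] toolx [ 0.004  0.001 -1.   ] jawyaw -73.47 F [ 8.   2.5 -0.9] T [ 0.37 -1.2  -0.03] w 0.3 q [ 0.31  0.48  1.58 -0.    1.08  1.59]
t 36.3 tcp [0.6956 0.2499 0.0567] toolx [ 0.006  0.002 -1.   ] jawyaw -73.47 F [ 9.6  3.8 -1.6] T [ 0.5  -1.63  0.02] w 0.0 q [ 0.31  0.48  1.58 -0.    1.07  1.59]
t 36.3 tcp [0.6956 0.2499 0.0567] toolx [ 0.006  0.002 -1.   ] jawyaw -73.47 F [ 9.6  3.8 -1.6] T [ 0.5  -1.63  0.02] w 0.0 q [ 0.31  0.48  1.58 -0.    1.07  1.59]
scene s 14.7 y -0.9 perp -3.7 yaw,tilt [16.4 15.1] 218
```

View pics/s21.png

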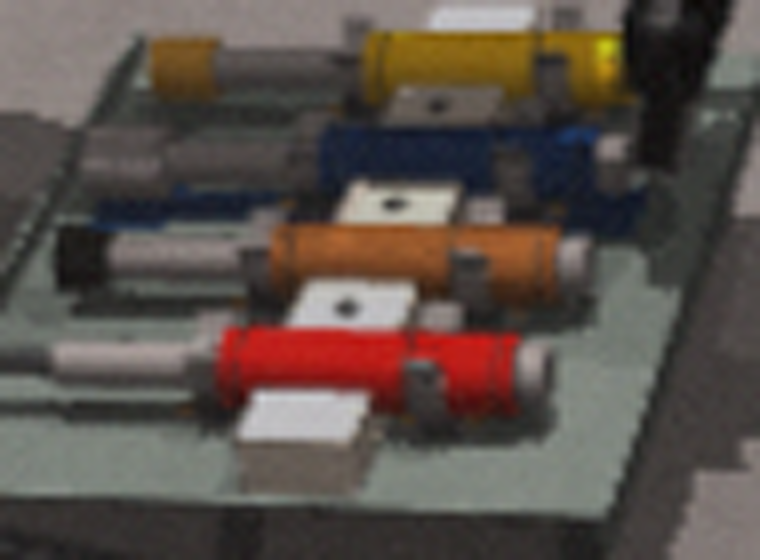

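View pics/l21.png

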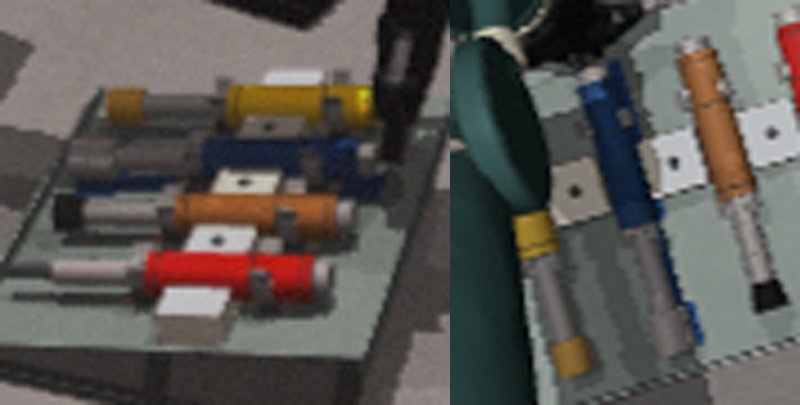

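```bash
python3 -m creep '[[255,[2,0.6,0.4],0],[255,[3,0.9,0.7],0],[255,[4,1.2,0.9],0],[255,[6,1.8,1.3],0],[255,[8,2.4,2],0],[255,[8,2.4,8],0],[255,[8,2.4,16],0],[255,[6,1.8,20],0]]'
python3 -m creep '[[255,[0,0,20],0],[255,[0,0,20],0],[255,[0,0,18],0],[255,[0,0,12],0],[255,[0,0,6],0],[255,[0,0,0],0],[255,[0,0,0],0],[255,[0,0,0],0]]'
cat > butt.py <<'E'
exec(open('st.py').read())
p,d=cam('wrist'); cv2.imwrite('pics/w22.png',p)
n=load('wrist');X=wcloud(n)
h0=np.array([.5829,.2162,.0661]); d=np.array([.9583,.2857,0]); e=np.array([-.2857,.9583,0]);k=np.array([0,0,1.])
c,s=np.cos(np.radians(12)),np.sin(np.radians(12));B=np.stack([d*c+k*s,e,k*c-d*s])
L=(X-h0)@B.T; L=L[n['d']>0]
for y in (0,-.07,.07,-.14):
    m=(abs(L[:,1]-y)<.008)&(L[:,2]>0)&(L[:,2]<.02)&(L[:,0]>.08)&(L[:,0]<.14)
    m2=(abs(L[:,1]-y)<.02)&(L[:,0]>.082)&(L[:,0]<.098)&(L[:,2]>0)&(L[:,2]<.03)
    print(y,m.sum(),'butt s',np.percentile(L[m][:,0],98).round(4) if m.sum() else 0,'handle top perp',np.percentile(L[m2][:,2],97).round(4) if m2.sum() else 0, 'ymid',L[m2][:,1].min().round(4) if m2.sum() else 0,L[m2][:,1].max().round(4)if m2.sum() else 0)
E
python3 butt.py; python3 look.py 22 2>/dev/null
```

```text
time: 37.07
tool_pos: [0.7368, 0.2622, 0.1027]
tcp_rot: [2.061, 0.299, -2.071]
wrist_force: [1.2, 1.0, -0.6]
width: -0.004
time: 37.73
tool_pos: [0.7367, 0.2622, 0.1789]
tcp_rot: [2.063, 0.3, -2.069]
wrist_force: [0.3, 0.2, 0.3]
width: -0.0
t 37.73 tcp [0.7367 0.2622 0.1789] toolx [-0.003 -0.001 -1.   ] jawyaw -73.46 F [0.3 0.2 0.3] T [ 0.01 -0.03  0.01] w -0.0 q [ 0.31  0.48  1.35 -0.    1.31  1.59]
0 0 butt s 0 handle top perp 0 ymid 0 0
-0.07 484 butt s 0.1103 handle top perp 0.0138 ymid -0.0827 -0.0555
0.07 482 butt s 0.1102 handle top perp 0.0139 ymid 0.0559 0.083
-0.14 463 butt s 0.1102 handle top perp 0.014 ymid -0.1515 -0.1255
t 37.78 tcp [0.7366 0.2622 0.1786] toolx [-0.003 -0.001 -1.   ] jawyaw -73.46 F [-0.1 -0.1 -0.1] T [-0.04  0.01 -0.01] w -0.1 q [ 0.31  0.48  1.35 -0.    1.31  1.59]
scene s 4.3 y -0.4 perp -2.9 yaw,tilt [16.2 12.5] 240
top s 0.0 y 2.1 perp 0.1 yaw,tilt [17.1 11.6] 324
```

View pics/w22.png

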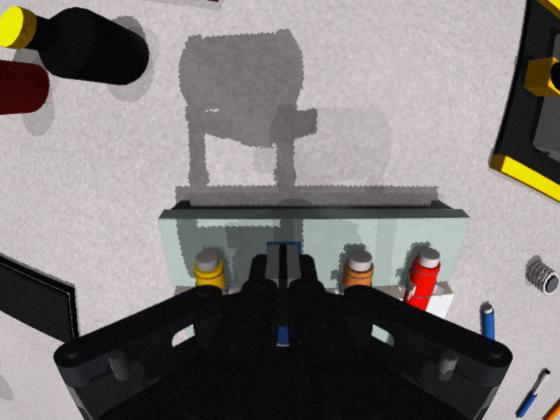

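View pics/l22.png

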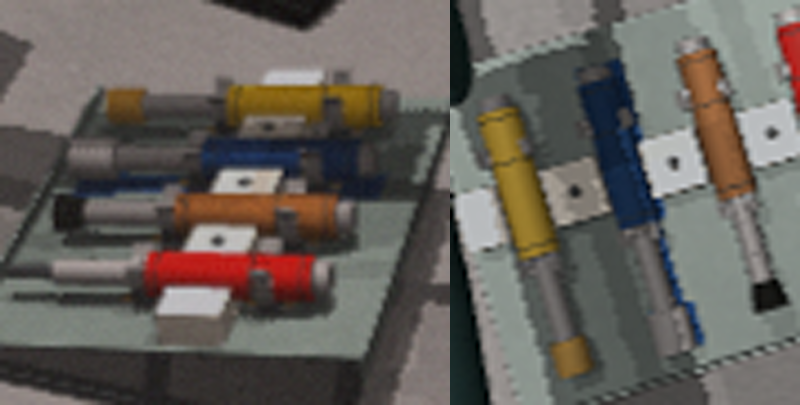

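```bash
python3 -m creep '[[0,[-15,-4.5,0],0],[0,[-20,-6,0],0],[0,[-20,-6,0],0],[0,[-15,-4.5,0],0],[0,[-5,-1.5,0],0],[0,[0,0,0],0],[0,[0,0,0],0],[0,[0,0,0],0]]'
python3 butt.py;  python3 - <<'E'
from h import *
n=load('wrist'); cv2.imwrite('pics/w23.png',cv2.resize(n['p'][160:420,140:440],None,fx=2.3,fy=2.3,interpolation=cv2.INTER_CUBIC))
p,d=cam('top');cv2.imwrite('pics/top23.png',p)
E
```

```text
time: 38.55
tool_pos: [0.6635, 0.2402, 0.1808]
tcp_rot: [2.067, 0.3, -2.066]
wrist_force: [0.0, -0.8, 0.5]
width: 0.998
t 38.55 tcp [0.6635 0.2402 0.1808] toolx [ 0.001  0.    -1.   ] jawyaw -73.47 F [ 0.  -0.8  0.5] T [-0.02 -0.    0.01] w 84.8 q [ 0.31  0.33  1.55 -0.    1.26  1.59]
0 767 butt s 0.1101 handle top perp 0.0135 ymid -0.0133 0.0139
-0.07 684 butt s 0.1099 handle top perp 0.0137 ymid -0.0828 -0.0559
0.07 691 butt s 0.1099 handle top perp 0.0139 ymid 0.0561 0.0833
-0.14 533 butt s 0.1098 handle top perp 0.014 ymid -0.1521 -0.1252
```

View pics/w23.png

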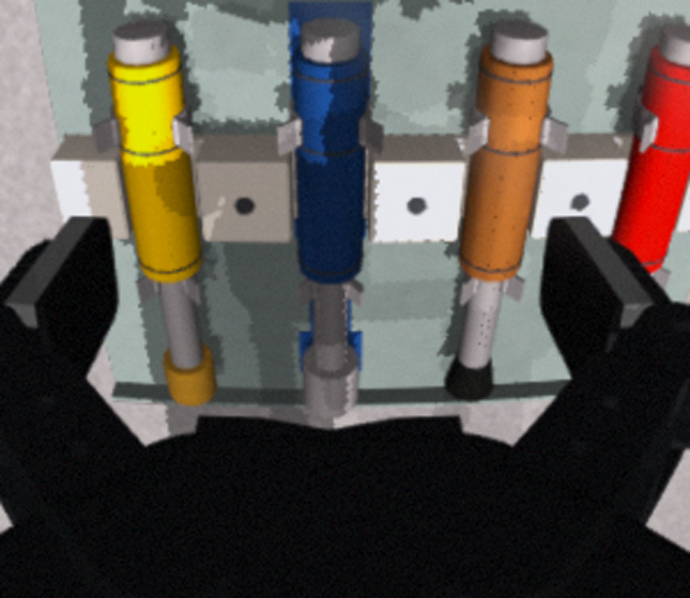

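View pics/top23.png

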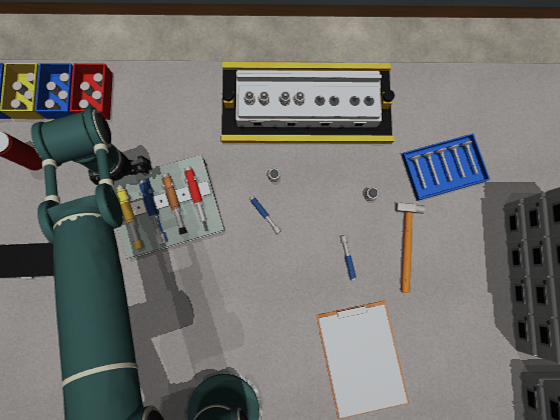

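```bash
python3 -c "
from workcell import *
print(finish_job())"
```

```text
the job is handed in; nothing more can be done
None
```

The blue valve-seal driver is in both spring clips over its blue shadow, handle end up the slope. Its shoulder is against the lower clip, and the gripper is clear of everything. I handed the job in at about 38.7 s.

**How it went:** I picked the largest of the three blue drivers, tipped it to the slope angle as I lifted it, and snapped it into the upper clip while holding it. I then pressed the lower clip home with shut fingers, which read about 9 N before it gave. Finally I pushed the cap down the slope until it stopped hard, at about 10 N.

**Last checks:**
- **Driver position:** The wrist camera puts the cap end at 110.1 mm from home's origin, where 110 mm is right and the three neighbouring tools read 109.8 to 109.9 mm. Its handle top reads 13.5 mm above the clips' axis, against 13.7 to 14.0 mm for the neighbours, and it is centred to about 0.3 mm.
- **Other things:** The other tools, springs and hammer look unmoved in the top picture.

**What failed or disagreed:**
- **First grasp missed:** The shut fingertips were about 32 mm higher than the reported TCP, by both the wrist and scene cameras. The first close shut on air above the handle; I corrected for it from then on.
- **Rack fit:** My first fit from the top camera was about 1.8 mm off sideways. I corrected it using the neighbouring tools and the contact forces.
- **Upper clip:** The force readings, taken only at the end of each call, never showed a clear 10 to 20 N peak as it snapped in. I confirmed that one from the pictures.
- **Scene-camera fit:** My final fit of the driver from the scene camera alone gave the shoulder about 4 mm up the slope. The top and wrist cameras and the force stop put it at home.

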